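Turn a mounting plate onto its stop and close the keeper

TASK

Set the aluminium plate to its stop on the plywood board: push on its free corner so that it turns in place, with the notched opposite corner bearing on the steel peg, until its far edge meets the round nose of the adjustable stop, and keep it pressed home there for a good two seconds with a steady light push of about 10 N (never more than 25 N). Then take your push off, swing the keeper bar fully across the top of the plate until it meets its end stop, and let go. Do not lift the plate, do not let its notch slip off the peg, and leave the things around the board alone.

Things in the scene. Friction and masses are not known exactly. Their poses are not given: they have to be found in the camera images.
- board: Fixed plywood board, 240 (x) x 280 (y) x 18 mm, on the desk. Origin at the centre of its underside; x points roughly away from the robot, y to the left, z up. Its place and yaw (up to 0.25 rad) change each time; peg, stop block and keeper are fixed on it and move with it. Top 18 mm above the desk.
- peg: Fixed upright steel peg, 12 mm in diameter, 22 mm tall, on the far right part of the board at board (56, -75) mm. Origin on its axis at the board's top; axes parallel to the board's. The plate's notched corner bears on it: the notch faces on its near (-x) and left (+y) sides.
- stop: Adjustable stop on the far part of the board: a fixed dark steel block, 34 mm wide, carrying a screw with an upright round steel nose (14 mm across, 10 mm tall) toward the plate. Origin 8 mm beyond the peg's axis along board x, 95 mm left of it, at board-top height. The nose's near side is set anywhere within 12 mm either way of the origin along board x; not measured: find it by feel. Rigid under load.
- plate: Loose flat aluminium plate 100 (its x) x 120 (its y) x 10 mm, 0.25-0.45 kg, black holes; a 14 x 14 mm square notch cut from its far right corner. Origin on the underside, where the peg's axis is when the notch bears on it: plate spans x -92..8, y -8..112 mm; notch faces at x=-6 and y=6. Starts turned 0.3-0.5 rad counterclockwise, notch within 5 mm of the peg. On the stop: origin on the peg's axis, angle to the board within 0.13 rad.
- push_corner (a point): The plate's free corner, near left, diagonally opposite the notched corner: plate (-92, 112) mm, top face. Push within 35 mm of it on the near 120 mm edge (the face looking along plate -x). A few N turn the plate clockwise; the corner moves on an arc about the peg, forward and left (pushed straight ahead it may jam). On the stop, press level, straight along board +x: a sideways drag can draw the notch off the peg.
- keeper (a joint): Angle of the keeper bar, rad; friction (about 2 N at the knob) keeps it where it is left. 0 = straight across the top of the plate, along board -y, at its end stop; starts parked at 1.3 to 1.7, pointing about along board +x. Closes clockwise seen from above. Its underside passes 2.5 mm above plate and stop.
- keeper_pivot (a point): Pivot axis of the keeper bar on a short post left of the plate, at board (10, 65) mm, at the underside of the bar, 30.5 mm above the desk. Axes turn with the bar. The bar is steel, 18 mm wide, 6 mm thick, and reaches 91 mm from the pivot.
- keeper_knob (a point): Top centre of the black upright round knob on the keeper bar: 16 mm in diameter, standing 42 mm above the bar's top, 72 mm from the pivot axis, top 78.5 mm above the desk. It can be pinched from above or pushed sideways.
- screwdriver: Bystander: screwdriver lying on the desk beyond the board. Leave alone.
- tape: Bystander: tape measure, 30 x 65 x 60 mm, standing on the desk left of the board. Leave alone.
- screw_jar: Bystander: small jar, 52 mm across, 65 mm tall, right of the board. Leave alone.
Not all that is in view belongs to the job. Of the things like the plate, leave any that is red; of the rest the smaller one is meant.

How it is judged (in metres and radians):
On the way, in this order (a step that is already met when the one before it is completed fails the run):
1. the plate, turned onto the stop with its notch on the peg, is held against the stop (over 1.5 N on it) by a steady push of 5 to 16 N for 1.2 s, the keeper not yet over it (angle between the x axis of plate and the x axis of board, either way round below 0.16 rad and x of plate in the frame of peg between -0.0035 and 0.0035 m and y of plate in the frame of peg between -0.0035 and 0.005 m and contact force between the fingers and plate between 5 and 16 N and contact force between plate and stop above 1.5 N and value of joint keeper above 0.8 rad), for 1.2 s.
2. the keeper bar is swung across the plate (value of joint keeper below 0.1 rad), for 0.2 s.
At the end, for the whole second after the job is handed in: The plate is on its stop: within 0.16 rad of the board's direction, notch on the peg (origin within 3.5 mm of the peg's axis along board x, -2.5 to 5 mm along y); the keeper bar is across it (below 0.1 rad); all released and at rest (angle between the x axis of plate and the x axis of board, either way round below 0.16 rad and x of plate in the frame of peg between -0.0035 and 0.0035 m and y of plate in the frame of peg between -0.0035 and 0.005 m and value of joint keeper below 0.1 rad and linear speed of plate below 0.01 m/s and velocity of joint keeper between -0.05 and 0.05 rad/s); the robot touches nothing.
It fails at once if the plate, the stop or the peg is pushed with more than 25 N (contact force between the fingers and plate above 25 N or contact force between plate and stop above 25 N or contact force between plate and peg above 25 N).
It fails at once if the notch slips off the peg (the plate's origin leaves the peg's axis by more than 15 mm) (horizontal distance between plate and peg above 0.015 m).
It fails at once if the plate is lifted or tipped (height (world z) of plate above 0.026 m or angle between plate's own z axis and vertical above 0.1 rad).
It fails at once if a bystander is disturbed (moved more than 20 mm) (distance of any of screwdriver, tape, screw_jar from where it was at the start of the episode above 0.02 m).
It also fails if it takes over 72 s, if anything falls off the work surface, if the arm or the gripper's body presses on something with over 40 N, if the wrist force passes 120 N, or if a joint passes its speed limit or range.

ROBOT

A 6-joint arm with a two-finger parallel gripper is mounted at the origin on the work surface. World frame = base frame: x ahead of the robot, y to its left, z up, the work surface at z = 0. Lengths are in mm, angles in rad, forces in N, time in s.
With the tool pointing down it reaches from about 275 to 1000 mm from the base axis. Payload 8.4 kg.
Tool frame: the origin (TCP) lies on the mounting face of the last link; the fingertips stand 173 mm ahead of it and the grasp point (between the pads) lies 155 mm ahead of it; z points along the fingers, y is the direction in which the jaws open and shut (so a half turn about z gives the same grasp; the last joint's range is limited). The gripper opens to 85 mm and grips with 20 to 120 N. Pads are 22 mm wide; open, the fingers measure 114 mm over their backs; the gripper's body (76 mm by 85 mm) begins 54 mm behind the grasp point. The pads swing forward as they close: fully open they stand 13 mm farther back than shut.
Start: joints at [-1.258, 0.353, 1.633, -0, 1.155, -0.002], TCP at [193.515, -594.291, 404.681] pointing down, gripper open.
Joint ranges: [-2.63, 2.63], [-0.92, 2.1], [0.06, 2.66], [-1.3, 4.44], [0, 2.69], [-3.02, 3.02]. Speed limits (rad/s): [2.22, 2.22, 2.79, 3.14, 3.14, 3.14].

INTERFACE

Orientations are given as [roll, pitch, yaw] about the fixed x, y, z axes, in that order (R = Rz(yaw) Ry(pitch) Rx(roll)).
In Python, from rig import readout, imaging, ticket gives the robot as it stands.
- The arm moves only by the tool step_arm, never from a script. Its argument "deltas" is a list of rows, each an object with "translation": the shift along the tool's x, y, z in cm, a list of three; "rot": the turn, a rotation vector about the tool's x, y, z in rad, a list of three. In form: [{"translation": [x, y, z], "rot": [rx, ry, rz]}, ...]. A call has 1 to 8 rows; each row is the pose to reach, as a shift and turn from the pose commanded when the call began, along the tool's axes at that moment; what a row does not reach only later rows make up. A row lasts 1/8 s, in which the tool goes at most 62.5 mm and 10.7 degrees, less where a joint would pass 70% of its speed; a pose out of reach is approached as far as the arm can. A call with a gripper value outside its range is refused whole. "grip" is the closure in counts, from 0 (fully open) to 255 (shut), set as the call begins (left out, the last holds). The fingers move at their own pace and stop on an object; "squeeze" is the grip in N (left out, the last holds). Time passes only in rows, so rows that repeat a pose let the fingers close. It gives the time, the measured TCP pose, the force and the opening at its end, in the units of the state.
- readout.sense(): the state, without advancing time (a new reading comes with each control period).
- imaging.grab_frame(name): name is "scene" or "side" or "wrist"; returns a dict with "image" (384x512x3 uint8, red, green, blue), "camera_matrix" (3x3 intrinsics, pixels), "world_to_cam" (4x4, takes a point from world to camera coordinates). Camera axes: x right, y up, looking along -z (the intrinsics and any distortion apply to the point x, -y, -z); pixel columns grow to the right and rows downward; lengths in mm; the calibration is good to about 2 mm. A picture is of the moment at which its call begins. There is no depth.
- ticket.sign_off(): hands the job in, once; it reports no verdict.
The state is a dict: "clock": time; "qpos": joint angles; "qvel": joint speeds; "joint_efforts": joint torques, N m; "eef_pos": TCP position; "tcp_rot": TCP orientation; "contact_force": force on the tool from outside, world axes, zero at the start; "wrist_torque": the same for the moment, N m; "opening": opening from 0.0 (shut) to 1.0 (fully open).
Only numpy, scipy, OpenCV 4.12 (cv2) and the standard library are available. Lean on these libraries where they do the work, as an engineer would, in place of code of your own. Each camera call takes 0.05 s, during which the arm holds its last target.

## Working session

There is one attempt and no reset: what is moved stays moved. The work goes in short steps, Python scripts to look and compute and a tool call to move; the robot and the scene stay as the last step left them, time stands still between calls to the robot, and variables do not carry over. Pictures are saved under pics/ and viewed, and the job is handed in when it is done.

Besides the shell and the picture viewer there is one more tool, called as name(argument=value, ...), one argument or row to a line, values as JSON. step_arm: Moves the arm, as the interface text tells. Its arguments: {"type":"object","properties":{"deltas":{"type":"array","items":{"type":"object","properties":{"translation":{"type":"array","items":{"type":"number"}},"rot":{"type":"array","items":{"type":"number"}}}}},"grip":{"type":"number"},"squeeze":{"type":"number"}},"required":["deltas"]}

```bash
mkdir -p pics; ls; python3 - <<'E'
from rig import readout, imaging
import cv2
print(readout.sense())
for n in ["scene","side","wrist"]:
    f=imaging.grab_frame(n)
    cv2.imwrite(f"pics/a_{n}.png",f["image"][:,:,::-1])
    print(n,f["camera_matrix"].tolist(),f["world_to_cam"].round(4).tolist(),[k for k in f])
E
```

```text
pics
{'clock': 0.0, 'qpos': array([-1.25842363e+00,  3.53685830e-01,  1.63413249e+00,  1.59726794e-05,
        1.15517691e+00, -2.40183763e-03]), 'qvel': array([-1.26575159e-03,  3.56848837e-05,  6.09906336e-04,  1.95299995e-04,
       -2.64687710e-04, -6.96463679e-04]), 'joint_efforts': array([ 1.60836793e-03, -6.05236030e+01, -3.42068338e+01,  1.32351656e-04,
        9.37714329e-03, -1.44750021e-05]), 'eef_pos': array([ 193.432968  , -594.07545571,  403.93867235]), 'tcp_rot': array([-3.14019012e+00, -1.79725220e-05,  3.14768060e-01]), 'contact_force': array([ 1.26413488, -0.36760113, -0.25444736]), 'wrist_torque': array([-0.03862937, -0.00388621,  0.00065998]), 'opening': 0.9994395733237385}
scene [[403.0601215999802, 0.0, 247.1806538264001], [0.0, 403.0601215999802, 197.46033539090425], [0.0, 0.0, 1.0]] [[0.6901, 0.7237, 0.0041, -400.8227], [-0.5563, 0.527, 0.6425, 248.6262], [0.4628, -0.4457, 0.7663, -1465.9633], [0.0, 0.0, 0.0, 1.0]] ['image', 'camera_matrix', 'world_to_cam']
side [[365.36992736998957, 0.0, 254.63884179168593], [0.0, 365.36992736998957, 198.55231977425936], [0.0, 0.0, 1.0]] [[-0.9677, -0.2519, -0.0005, 566.3755], [0.1664, -0.6407, 0.7496, -137.5144], [-0.1892, 0.7253, 0.6619, -993.468], [0.0, 0.0, 0.0, 1.0]] ['image', 'camera_matrix', 'world_to_cam']
wrist [[327.93931406664325, 0.0, 255.2649844773082], [0.0, 327.93931406664325, 191.05641578587043], [0.0, 0.0, 1.0]] [[0.31, -0.9507, -0.0015, -624.6364], [0.9091, 0.2969, -0.2923, 38.6697], [0.2783, 0.0892, 0.9563, -378.6941], [0.0, 0.0, 0.0, 1.0]] ['image', 'camera_matrix', 'world_to_cam']
```

View pics/a_scene.png

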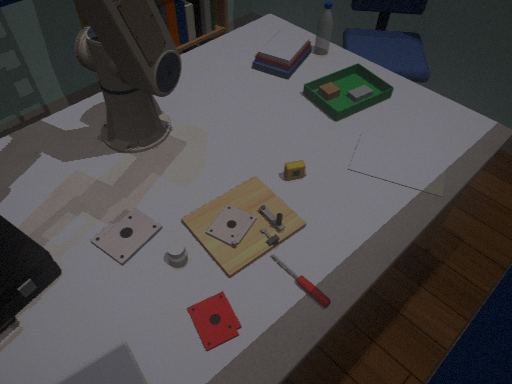

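View pics/a_side.png

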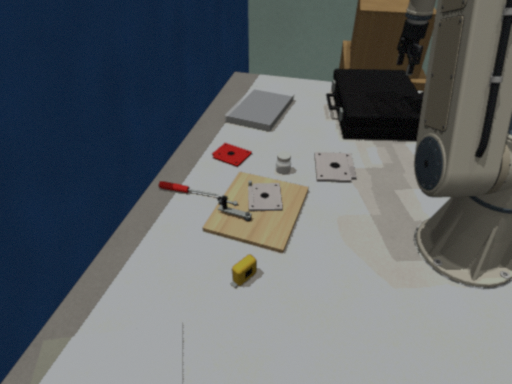

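View pics/a_wrist.png

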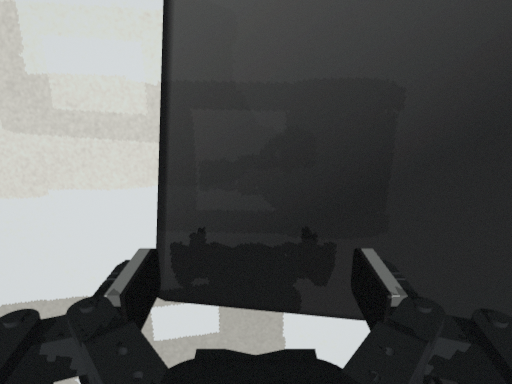

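The scene view shows the plate on the board at about (232,224), the keeper and knob near (278,218), the stop at (269,236), the tape at (293,170), the jar at (176,253) and the screwdriver at (300,280). The red plate and the larger plate lie off the board. I'll enlarge both views.

```bash
cat > h.py <<'E'
import numpy as np, cv2
from rig import readout, imaging
def ray(f,uv):
    K=np.array(f["camera_matrix"]);T=np.array(f["world_to_cam"])
    d=np.linalg.inv(K)@np.array([uv[0],uv[1],1.0]); d=np.array([d[0],-d[1],-d[2]])
    R=T[:3,:3]; return -R.T@T[:3,3], R.T@d
def plane(f,uv,z):
    c,d=ray(f,uv); return c+d*(z-c[2])/d[2]
def proj(f,P):
    T=np.array(f["world_to_cam"]);K=np.array(f["camera_matrix"])
    P=np.atleast_2d(P); q=P@T[:3,:3].T+T[:3,3]; q=q*[1,-1,-1]; u=q@K.T; return u[:,:2]/u[:,2:]
def crop(f,x0,y0,w,h,s,name):
    im=f["image"][y0:y0+h,x0:x0+w,::-1]
    cv2.imwrite(f"pics/{name}.png",cv2.resize(im,None,fx=s,fy=s,interpolation=cv2.INTER_CUBIC))
E
python3 - <<'E'
from h import *
import pickle
d={}
for n in ["scene","side"]:
    d[n]=imaging.grab_frame(n)
pickle.dump(d,open("f0.pkl","wb"))
crop(d["scene"],175,170,140,110,5.5,"b_scene")
crop(d["side"],195,165,125,90,6,"b_side")
E
```

```text
(no output)
```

View pics/b_scene.png

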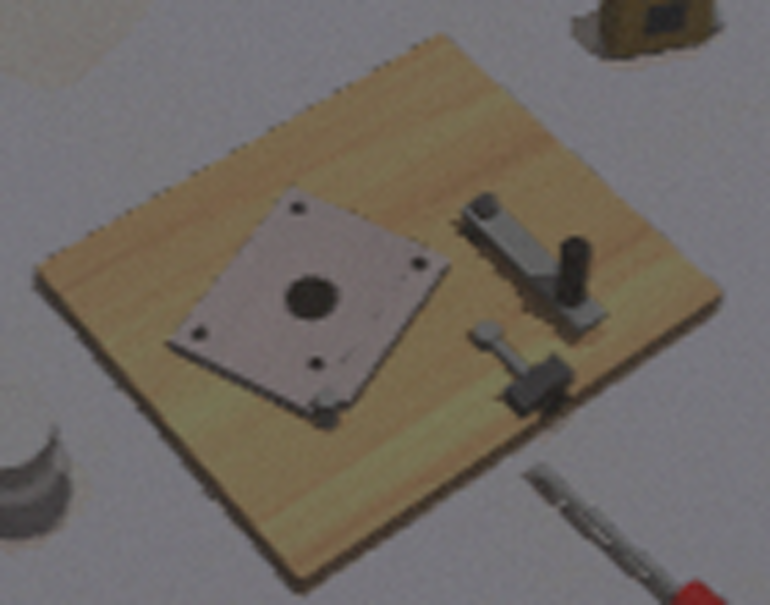

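View pics/b_side.png

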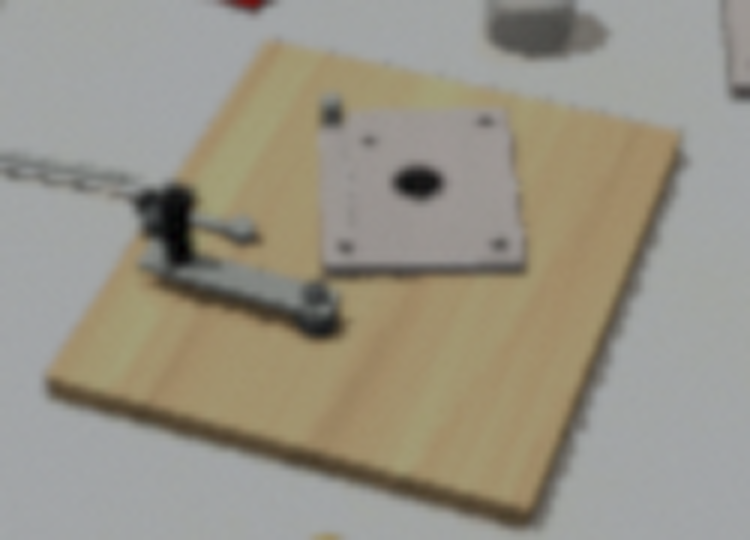

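The crops show the board corners, plate corners and peg clearly. I'll fit the board and plate poses from both cameras.

```bash
cat > fit.py <<'E'
from h import *
import pickle
from scipy.optimize import least_squares
d=pickle.load(open("f0.pkl","rb"))
S=lambda p:(175+(p[0]+.5)/5.5-.5,170+(p[1]+.5)/5.5-.5)
D=lambda p:(195+(p[0]+.5)/6-.5,165+(p[1]+.5)/6-.5)
def R(a): return np.array([[np.cos(a),-np.sin(a)],[np.sin(a),np.cos(a)]])
def fit(obs,x0,z):
    def res(p):
        r=[]
        for cam,uv,m in obs:
            P=np.r_[p[:2]+R(p[2])@np.array(m[:2]),m[2]]
            r.append(proj(d[cam],P)[0]-uv)
        return np.concatenate(r)
    s=least_squares(res,x0,loss="soft_l1"); return s.x,res(s.x).reshape(-1,2).round(2)
b=[("scene",S((440,35)),(-120,140,18)),("scene",S((38,268)),(-120,-140,18)),("scene",S((302,577)),(120,-140,18)),("scene",S((721,290)),(120,140,18)),
("side",D((535,512)),(-120,140,18)),("side",D((682,133)),(-120,-140,18)),("side",D((270,40)),(120,-140,18)),("side",D((48,378)),(120,140,18)),
("scene",S((326,403)),(56,-75,40)),("side",D((330,98)),(56,-75,40))]
x,r=fit(b,[600,-250,0],18); print("board",x,r.tolist())
p=[("scene",S((292,186)),(-92,112,28)),("scene",S((167,343)),(-92,-8,28)),("scene",S((449,264)),(8,112,28)),
("side",D((524,265)),(-92,112,28)),("side",D((508,112)),(-92,-8,28)),("side",D((322,267)),(8,112,28))]
y,r=fit(p,[650,-300,.4],28); print("plate",y,r.tolist())
peg=x[:2]+R(x[2])@[56,-75]; print("peg",peg,"plate origin in board:",R(-x[2])@(y[:2]-peg),"rel",y[2]-x[2])
for n,m in dict(piv=(10,65),stop=(64,20)).items(): print(n,x[:2]+R(x[2])@m)
# knob
import itertools
def tri(o):
    A=[];B=[]
    for c,uv in o:
        cc,dd=ray(d[c],uv); dd/=np.linalg.norm(dd); M=np.eye(3)-np.outer(dd,dd); A.append(M);B.append(M@cc)
    return np.linalg.lstsq(np.vstack(A),np.hstack(B),rcond=None)[0]
k=tri([("scene",S((575,243))),("side",D((178,192)))]); print("knob",k)
pv=x[:2]+R(x[2])@[10,65]; v=R(-x[2])@(k[:2]-pv); print("knob rel",v,np.hypot(*v),"keeper angle",np.arctan2(v[1],v[0])+np.pi/2)
nose=[plane(d["scene"],S((487,330)),28),plane(d["side"],D((243,226)),28)]
for q in nose: print("nose top in board rel stop", R(-x[2])@(q[:2]-x[:2])-[64,20])
for n,uv,c,z in [("tape",S((655,55)),"scene",0),("jar",S((30,530)),"scene",0),("drv",S((540,470)),"scene",8)]: print(n,plane(d[c],uv,z))
E
python3 fit.py
```

```text
board [ 5.75817278e+02 -1.14310764e+01 -9.27977989e-02] [[-0.02, -0.99], [-0.96, -0.41], [-0.14, 0.51], [0.64, -0.1], [-0.03, -0.47], [0.41, -0.49], [-0.76, -0.44], [-0.58, -0.31], [0.32, -1.18], [0.26, 0.22]]
plate [622.49747414 -90.2892179  -31.14370532] [[0.08, -0.14], [0.01, -0.51], [0.46, -0.64], [0.12, -0.64], [0.01, -0.78], [-0.19, -0.56]]
peg [624.62648044 -91.29760085] plate origin in board: [-2.21328745  0.80676059] rel -31.050907517018647
piv [591.79745497  52.36260619]
stop [641.39520301   2.55233226]
knob [662.80277525  43.54522683  80.95028706]
knob rel [71.51687043 -2.19975695] 71.55069312442154 keeper angle 1.5400474474745913
nose top in board rel stop [ 3.58753619 -0.79134057]
nose top in board rel stop [3.58189624 0.71492757]
tape [559.49104358 229.00940937   0.        ]
jar [ 561.05380675 -234.75105265    0.        ]
drv [714.55724034 -29.71013005   8.        ]
```

The fit is consistent: pixel residuals are mostly within 1 px, the knob comes out 71.6 mm from the pivot (72 expected), and the plate sits at +0.365 rad, inside its expected range. Next comes the move to a hover point behind the push corner, with the gripper closed.

```bash
cat > go.py <<'E'
from h import *
from scipy.spatial.transform import Rotation as Ro
import sys
def go(x,y,z,yaw,cmd=None):
    s=readout.sense()
    p=np.array(s["eef_pos"]) if cmd is None else np.array(cmd[:3]); R0=Ro.from_euler("xyz",s["tcp_rot"] if cmd is None else [np.pi,0,cmd[3]])
    t=R0.inv().apply(np.array([x,y,z])-p)/10; r=(R0.inv()*Ro.from_euler("xyz",[np.pi,0,yaw])).as_rotvec()
    print("t",t.round(2).tolist(),"r",r.round(3).tolist())
if __name__=="__main__":
    a=list(map(float,sys.argv[1:])); go(*a[:4],cmd=a[4:] or None)
E
python3 go.py 480.8 -36.4 300 1.843 193.515 -594.291 404.681 .3148
```

```text
t [44.59, -44.15, 10.47] r [0.0, 0.0, -1.528]
```

step_arm(
  deltas=[
    {"translation": [4.5, -4.4, 0], "rot": [0, 0, -0.15]},
    {"translation": [9, -8.8, 0], "rot": [0, 0, -0.3]},
    {"translation": [13, -13, 0], "rot": [0, 0, -0.45]},
    {"translation": [17, -17, 0], "rot": [0, 0, -0.6]},
    {"translation": [21, -21, 0], "rot": [0, 0, -0.75]},
    {"translation": [25, -25, 0], "rot": [0, 0, -0.9]},
    {"translation": [29, -29, 1], "rot": [0, 0, -1.05]},
    {"translation": [33, -33, 2], "rot": [0, 0, -1.2]},
  ],
  grip=255,
  squeeze=100,
)

```text
clock: 1.25
eef_pos: [405.7, -176.7, 384.8]
tcp_rot: [3.14, 0.0, 1.52]
contact_force: [1.2, -0.9, -0.3]
opening: 0.004
```

```bash
python3 go.py 480.8 -36.4 290 1.843; python3 -c "
from rig import readout;s=readout.sense();print(s['eef_pos'],s['tcp_rot'],s['contact_force'])"
```

```text
t [14.4, 6.77, 9.48] r [0.001, 0.001, -0.323]
[ 405.6966229  -176.65151733  384.81551133] [3.14041289e+00 4.25256300e-04 1.51958108e+00] [ 1.23186702 -0.91849436 -0.32879466]
```

step_arm(
  deltas=[
    {"translation": [4.8, 2.2, 3], "rot": [0, 0, -0.11]},
    {"translation": [9.6, 4.5, 6], "rot": [0, 0, -0.22]},
    {"translation": [14.4, 6.8, 9.5], "rot": [0, 0, -0.32]},
    {"translation": [14.4, 6.8, 9.5], "rot": [0, 0, -0.32]},
  ],
)

```text
clock: 1.75
eef_pos: [481.4, -35.8, 287.5]
tcp_rot: [-3.138, -0.002, 1.84]
contact_force: [0.1, -0.1, 0.4]
opening: -0.001
```

```bash
python3 - <<'E'
from h import *
s=readout.sense();print(s['eef_pos'],s['tcp_rot'],s['contact_force'])
f=imaging.grab_frame("wrist"); cv2.imwrite("pics/c_wrist.png",f["image"][:,:,::-1])
g=imaging.grab_frame("side"); crop(g,195,110,140,145,4,"c_side")
print(f["world_to_cam"].round(3).tolist())
E
python3 go.py 480.8 -36.4 290 1.843
```

```text
[481.39731666 -35.76001227 287.46034773] [-3.13839229e+00 -1.55609747e-03  1.83965495e+00] [ 0.06348327 -0.14124633  0.35307217]
[[0.964, 0.266, -0.004, -453.109], [-0.256, 0.922, -0.29, 159.564], [-0.073, 0.28, 0.957, -221.182], [0.0, 0.0, 0.0, 1.0]]
t [0.16, 0.02, -0.06] r [-0.001, -0.0, -0.007]
```

View pics/c_wrist.png

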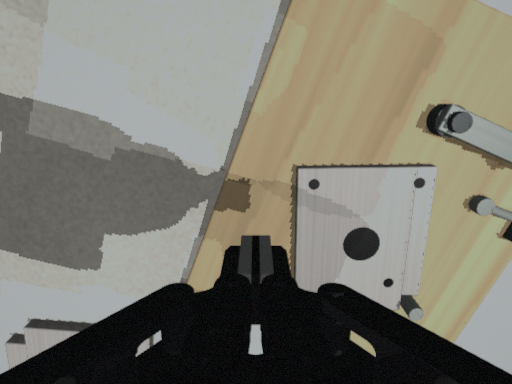

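View pics/c_side.png

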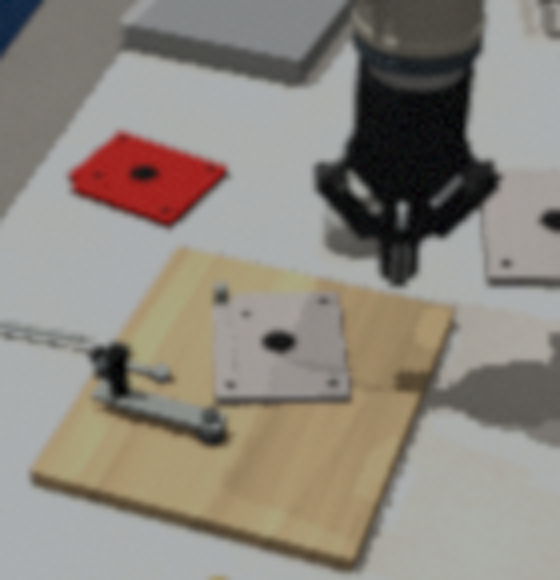

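The wrist view shows the plate's near edge vertical at column ~297, so the tool is aligned with it. The free corner is at (297,168), the far-left corner at (436,165), the peg top at (415,313) and the knob top at (460,122). I'll check these against the fit.

```bash
python3 - <<'E'
from h import *
f=imaging.grab_frame("wrist")
for n,uv,z in [("NL",(297,168),28),("FL",(436,165),28),("peg",(416,313),40),("knob",(461,122),78.5),("nose",(484,206),28),("edge low",(295,290),28),("tipL",(240,237),115),("tipR",(272,237),115)]: print(n,plane(f,uv,z).round(1))
from fit import R
print(y[:2] if 0 else "")
E
```

```text
NL [503.5  -9.9  28. ]
FL [598.6  18.3  28. ]
peg [625.6 -94.   40. ]
knob [571.6  46.8  78.5]
nose [645.8  -1.   28. ]
edge low [ 531.9 -106.5   28. ]
tipL [471.4 -32.8 115. ]
tipR [486.1 -28.8 115. ]
board [ 5.75817278e+02 -1.14310764e+01 -9.27977989e-02] [[-0.02, -0.99], [-0.96, -0.41], [-0.14, 0.51], [0.64, -0.1], [-0.03, -0.47], [0.41, -0.49], [-0.76, -0.44], [-0.58, -0.31], [0.32, -1.18], [0.26, 0.22]]
plate [622.49747414 -90.2892179  -31.14370532] [[0.08, -0.14], [0.01, -0.51], [0.46, -0.64], [0.12, -0.64], [0.01, -0.78], [-0.19, -0.56]]
peg [624.62648044 -91.29760085] plate origin in board: [-2.21328745  0.80676059] rel -31.050907517018647
piv [591.79745497  52.36260619]
stop [641.39520301   2.55233226]
knob [662.80277525  43.54522683  80.95028706]
knob rel [71.51687043 -2.19975695] 71.55069312442154 keeper angle 1.5400474474745913
nose top in board rel stop [ 3.58753619 -0.79134057]
nose top in board rel stop [3.58189624 0.71492757]
tape [559.49104358 229.00940937   0.        ]
jar [ 561.05380675 -234.75105265    0.        ]
drv [714.55724034 -29.71013005   8.        ]
```

step_arm(
  deltas=[
    {"translation": [0, 0, 4], "rot": [0, 0, 0]},
    {"translation": [0, 0, 7.5], "rot": [0, 0, 0]},
    {"translation": [0, 0, 9.3], "rot": [0, 0, 0]},
    {"translation": [0, 0, 9.3], "rot": [0, 0, 0]},
    {"translation": [0, 0, 9.3], "rot": [0, 0, 0]},
  ],
)

```text
clock: 2.52
eef_pos: [481.5, -39.2, 197.9]
tcp_rot: [3.14, 0.001, 1.833]
contact_force: [-0.9, 0.0, -0.1]
opening: -0.001
```

```bash
python3 - <<'E'
from h import *
s=readout.sense();print(s['eef_pos'],s['tcp_rot'],s['contact_force'])
f=imaging.grab_frame("wrist"); cv2.imwrite("pics/d_wrist.png",f["image"][:,:,::-1])
g=imaging.grab_frame("side"); crop(g,195,130,140,125,5,"d_side")
E
```

```text
[481.46782877 -39.18803865 197.94811503] [3.13989054e+00 6.62270974e-04 1.83329891e+00] [-0.86026642  0.01712506 -0.13574539]
```

View pics/d_wrist.png

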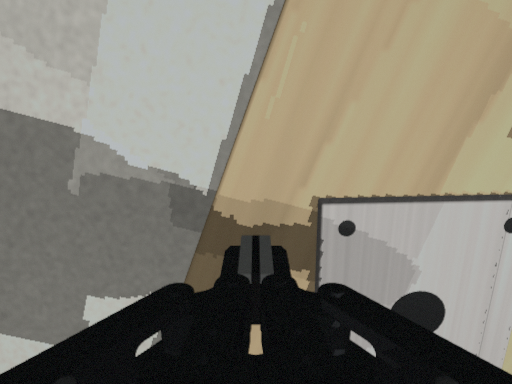

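View pics/d_side.png

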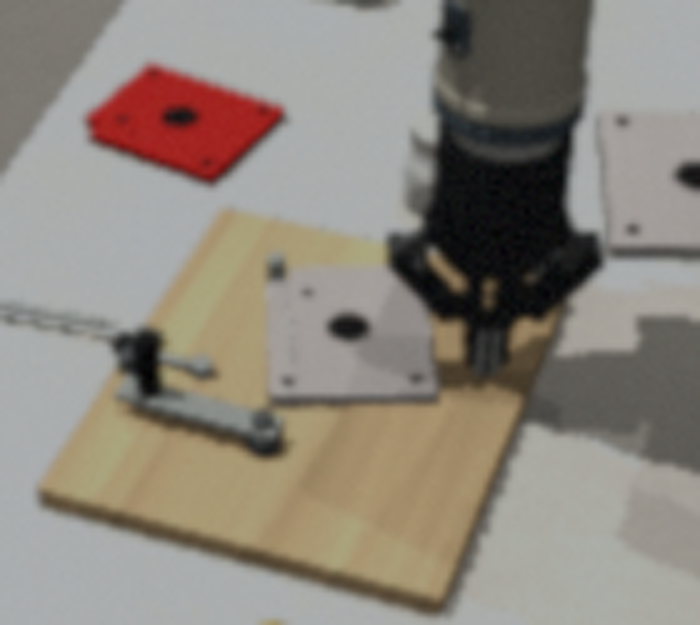

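step_arm(
  deltas=[
    {"translation": [0.2, 0.2, 0.2], "rot": [0, 0, 0]},
    {"translation": [0.3, 0.5, 0.4], "rot": [0, 0, 0]},
    {"translation": [0.3, 0.8, 0.4], "rot": [0, 0, 0]},
    {"translation": [0.3, 0.8, 0.4], "rot": [0, 0, 0]},
  ],
)

```text
clock: 3.12
eef_pos: [488.3, -33.2, 192.6]
tcp_rot: [3.142, 0.0, 1.835]
contact_force: [0.4, 0.1, 0.5]
opening: 0.002
```

step_arm(
  deltas=[
    {"translation": [0, 0.1, -0.15], "rot": [0, 0, 0]},
    {"translation": [0, 0.2, -0.15], "rot": [0, 0, 0]},
    {"translation": [0, 0.2, -0.15], "rot": [0, 0, 0]},
  ],
)

```text
clock: 3.5
eef_pos: [490.0, -32.9, 194.2]
tcp_rot: [3.141, 0.0, 1.835]
contact_force: [0.0, -0.8, -0.2]
opening: 0.0
```

step_arm(
  deltas=[
    {"translation": [0, 0.2, 0], "rot": [0, 0, 0]},
    {"translation": [0, 0.4, 0], "rot": [0, 0, 0]},
    {"translation": [0, 0.6, 0], "rot": [0, 0, 0]},
    {"translation": [0, 0.6, 0], "rot": [0, 0, 0]},
  ],
)

```text
clock: 4.0
eef_pos: [495.9, -31.2, 194.2]
tcp_rot: [3.142, 0.0, 1.835]
contact_force: [-0.0, 0.7, -0.3]
opening: 0.002
```

```bash
python3 - <<'E'
from h import *
s=readout.sense();print(s['eef_pos'],s['contact_force'])
f=imaging.grab_frame("wrist"); crop(f,150,100,300,220,2.5,"e_wrist")
g=imaging.grab_frame("side"); crop(g,225,165,100,75,7,"e_side")
E
```

```text
[495.93057324 -31.24358015 194.17104127] [-0.00182145  0.70860739 -0.29997156]
```

View pics/e_side.png

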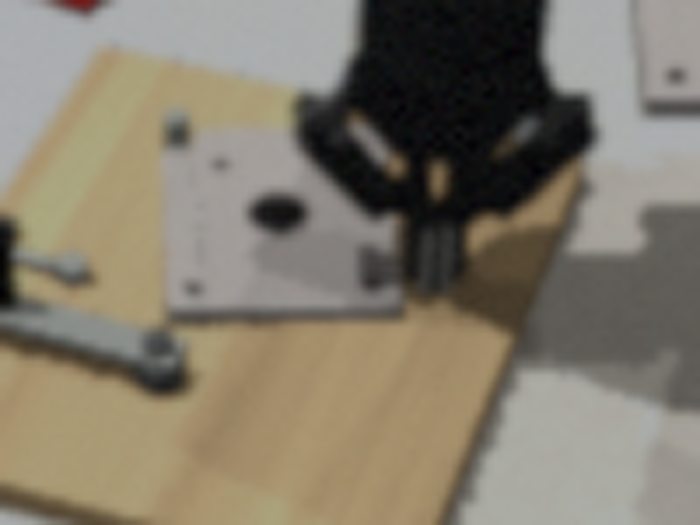

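View pics/e_wrist.png

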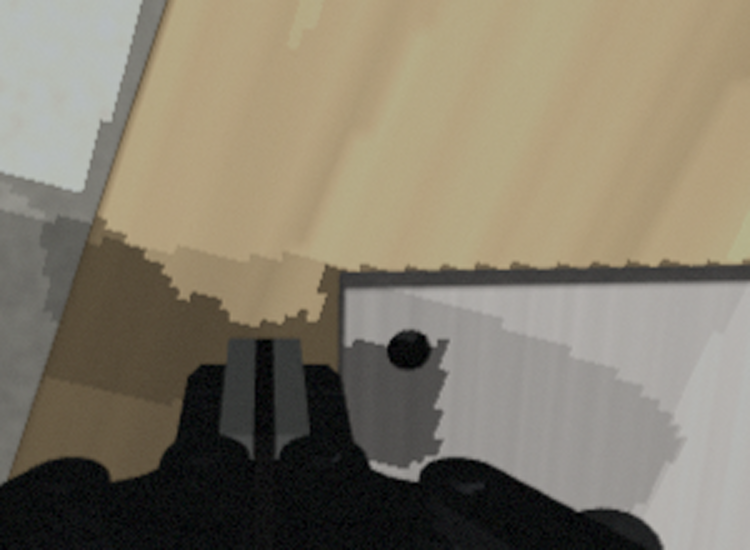

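step_arm(
  deltas=[
    {"translation": [0, 0.15, 0], "rot": [0, 0, 0]},
    {"translation": [0, 0.3, 0], "rot": [0, 0, 0]},
    {"translation": [0.26, 0.53, 0], "rot": [0, 0, 0.025]},
    {"translation": [0.52, 0.77, 0], "rot": [0, 0, 0.05]},
    {"translation": [0.77, 1.01, 0], "rot": [0, 0, 0.075]},
    {"translation": [1.01, 1.26, 0], "rot": [0, 0, 0.1]},
    {"translation": [1.01, 1.26, 0], "rot": [0, 0, 0.1]},
  ],
)

```text
clock: 4.97
eef_pos: [505.4, -17.9, 194.2]
tcp_rot: [3.141, -0.0, 1.735]
contact_force: [-1.3, 0.1, -0.0]
opening: -0.002
```

```bash
python3 - <<'E'
from h import *
s=readout.sense();print(s['eef_pos'],s['tcp_rot'],s['contact_force'])
f=imaging.grab_frame("wrist"); crop(f,150,100,300,220,2.5,"g_wrist")
g=imaging.grab_frame("scene"); crop(g,175,150,140,120,5.5,"g_scene")
E
```

```text
[505.42400238 -17.94451601 194.16287672] [ 3.14147309e+00 -7.63481672e-05  1.73466184e+00] [-1.29099942  0.09191238 -0.00129802]
```

View pics/g_scene.png

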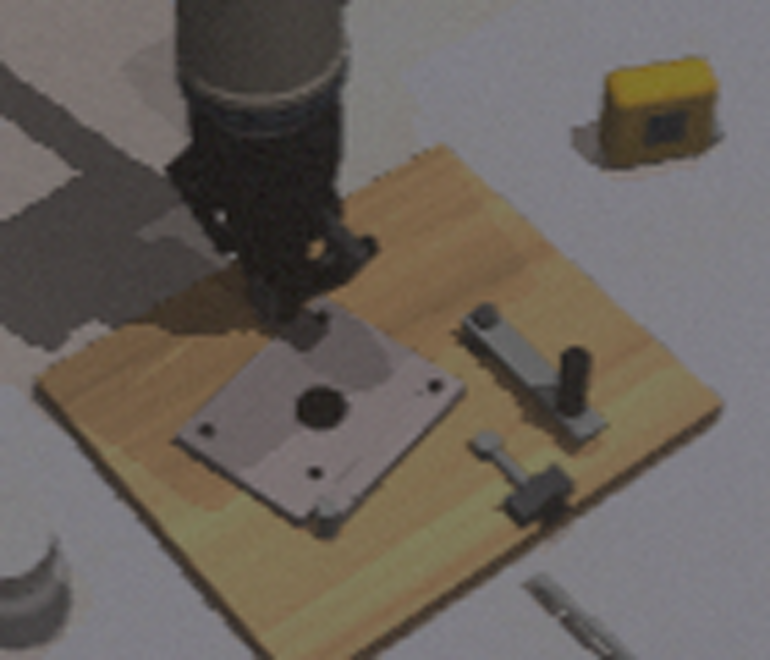

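View pics/g_wrist.png

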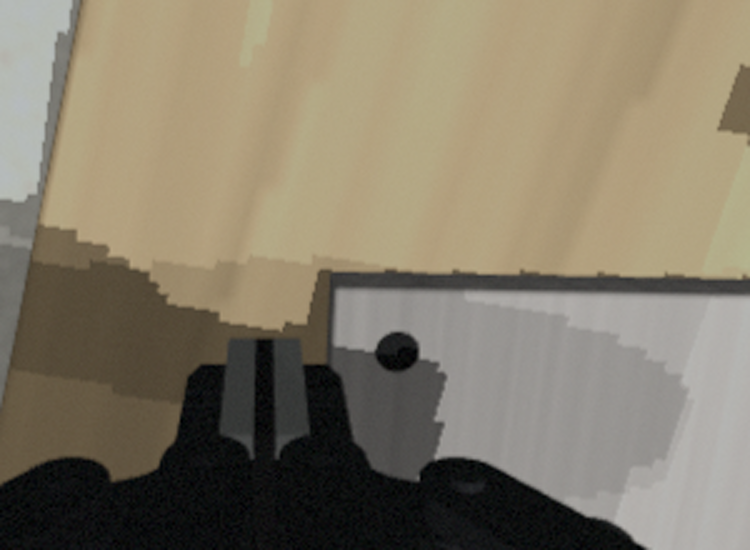

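step_arm(
  deltas=[
    {"translation": [0.26, 0.23, 0], "rot": [0, 0, 0.025]},
    {"translation": [0.52, 0.47, 0], "rot": [0, 0, 0.05]},
    {"translation": [0.77, 0.71, 0], "rot": [0, 0, 0.075]},
    {"translation": [1.01, 0.96, 0], "rot": [0, 0, 0.1]},
    {"translation": [1.2, 1.17, 0], "rot": [0, 0, 0.12]},
    {"translation": [1.2, 1.17, 0], "rot": [0, 0, 0.12]},
  ],
)

```text
clock: 5.82
eef_pos: [514.8, -4.2, 194.1]
tcp_rot: [-3.141, -0.0, 1.615]
contact_force: [-2.8, 1.0, 0.8]
opening: -0.002
```

```bash
python3 - <<'E'
from h import *
import pickle
s=readout.sense();print(s['eef_pos'],s['tcp_rot'],s['contact_force'])
d={n:imaging.grab_frame(n) for n in ["scene","side","wrist"]}; pickle.dump(d,open("f1.pkl","wb"))
crop(d["wrist"],150,100,300,220,2.5,"i_wrist")
crop(d["scene"],175,170,140,110,5.5,"i_scene")
crop(d["side"],195,165,125,90,6,"i_side")
E
```

```text
[514.81542503  -4.20952164 194.1338388 ] [-3.14125708e+00 -2.34613733e-04  1.61467155e+00] [-2.81961423  0.95148261  0.75435448]
```

View pics/i_scene.png

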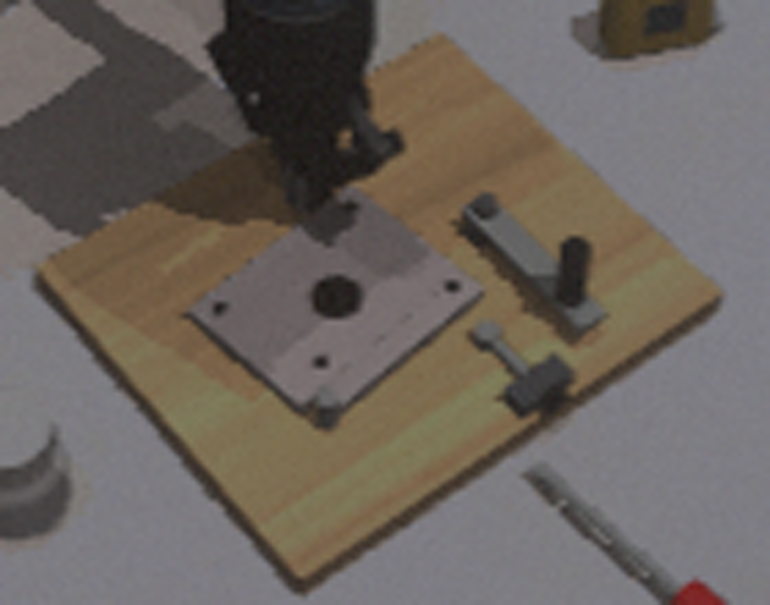

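View pics/i_side.png

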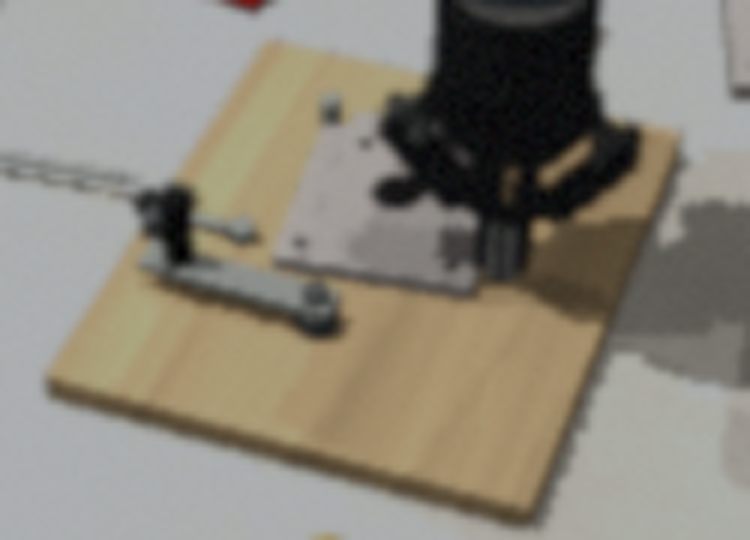

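View pics/i_wrist.png

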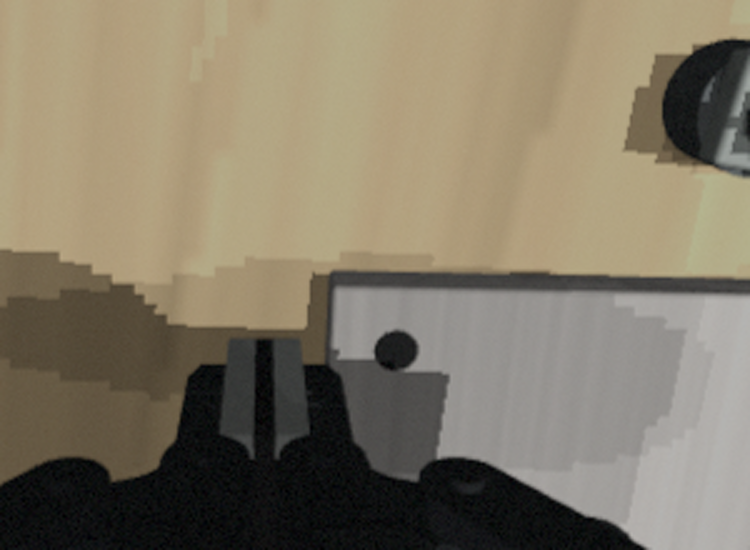

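Scene crop corners: near-left ~(352,188), near-right (189,315), far-left (483,293). Side crop: near-left (475,290), far-left (275,261). I'll refit the plate.

```bash
cat > fit1.py <<'E'
import io,contextlib
with contextlib.redirect_stdout(io.StringIO()):
    import fit; from fit import *
import pickle,sys
def plate(obs,fn):
    fit.d=pickle.load(open(fn,"rb"))
    q,r=fit.fit(obs,[624,-91,0.1],28)
    print("plate",q,"rel ang",q[2]-x[2],"origin rel peg (board)",R(-x[2])@(q[:2]-peg)); print(r.tolist()); return q
E
python3 - <<'E'
from fit1 import *
s=readout.sense()
q=plate([("scene",S((189,315)),(-92,-8,28)),("scene",S((483,293)),(8,112,28)),("scene",S((352,188)),(-92,112,28)),("side",D((475,290)),(-92,112,28)),("side",D((275,261)),(8,112,28))],"f1.pkl")
print("tool in plate",R(-q[2])@(s["eef_pos"][:2]-q[:2]), "tool ydir - plate ang", s["tcp_rot"][2]-np.pi/2-q[2])
E
```

```text
Traceback (most recent call last):
  File "fit1.py", line 7, in plate
    q,r=fit.fit(obs,[624,-91,0.1],28)
        ^^^^^^^
AttributeError: 'function' object has no attribute 'fit'
```

```bash
cat > fit1.py <<'E'
import io,contextlib
with contextlib.redirect_stdout(io.StringIO()):
    import fit as F
    from fit import S,D,x,peg,R,np,readout,imaging,proj,plane,crop
import pickle
def plate(obs,fn):
    F.d=pickle.load(open(fn,"rb"))
    q,r=F.fit(obs,[624,-91,0.1],28)
    print("plate",q,"rel ang",q[2]-x[2],"origin rel peg (board)",R(-x[2])@(q[:2]-peg)); print(r.tolist()); return q
E
python3 - <<'E'
from fit1 import *
s=readout.sense()
q=plate([("scene",S((189,315)),(-92,-8,28)),("scene",S((483,293)),(8,112,28)),("scene",S((352,188)),(-92,112,28)),("side",D((475,290)),(-92,112,28)),("side",D((275,261)),(8,112,28))],"f1.pkl")
print("tool in plate",R(-q[2])@(s["eef_pos"][:2]-q[:2]), "tool ydir - plate ang", s["tcp_rot"][2]-np.pi/2-q[2])
E
```

```text
plate [ 6.21926157e+02 -9.18903694e+01  4.57007723e-02] rel ang 0.13849857128044987 origin rel peg (board) [-2.63377581 -0.84044263]
[[-0.24, -0.27], [0.43, -1.08], [-0.42, -0.61], [-0.41, -0.85], [-0.49, -0.85]]
tool in plate [-103.05454859   92.32307083] tool ydir - plate ang -0.00156213801766069
```

step_arm(
  deltas=[
    {"translation": [0.15, 0.14, 0], "rot": [0, 0, 0.015]},
    {"translation": [0.3, 0.28, 0], "rot": [0, 0, 0.03]},
    {"translation": [0.45, 0.42, 0], "rot": [0, 0, 0.045]},
    {"translation": [0.6, 0.57, 0], "rot": [0, 0, 0.06]},
    {"translation": [0.6, 0.57, 0], "rot": [0, 0, 0.06]},
  ],
)

```text
clock: 6.6
eef_pos: [520.7, 1.9, 194.2]
tcp_rot: [3.141, -0.0, 1.555]
contact_force: [-1.9, 1.3, 0.6]
opening: -0.001
```

step_arm(
  deltas=[
    {"translation": [0.05, 0.05, 0], "rot": [0, 0, 0.005]},
    {"translation": [0.1, 0.1, 0], "rot": [0, 0, 0.01]},
    {"translation": [0.1, 0.1, 0], "rot": [0, 0, 0.01]},
  ],
)

```text
clock: 6.98
eef_pos: [521.4, 2.7, 194.2]
tcp_rot: [3.141, 0.0, 1.545]
contact_force: [-2.4, 0.6, 0.5]
opening: -0.003
```

step_arm(
  deltas=[
    {"translation": [0.05, 0.05, 0], "rot": [0, 0, 0.005]},
    {"translation": [0.1, 0.1, 0], "rot": [0, 0, 0.01]},
    {"translation": [0.1, 0.1, 0], "rot": [0, 0, 0.01]},
  ],
)

```text
clock: 7.35
eef_pos: [522.4, 3.7, 194.2]
tcp_rot: [3.142, -0.0, 1.535]
contact_force: [-2.7, -0.3, 1.3]
opening: -0.0
```

step_arm(
  deltas=[
    {"translation": [0.025, 0.025, 0], "rot": [0, 0, 0.0025]},
    {"translation": [0.05, 0.05, 0], "rot": [0, 0, 0.005]},
    {"translation": [0.05, 0.05, 0], "rot": [0, 0, 0.005]},
  ],
)

```text
clock: 7.72
eef_pos: [522.8, 4.2, 194.1]
tcp_rot: [-3.141, -0.0, 1.53]
contact_force: [-3.2, 0.3, 1.1]
opening: 0.003
```

step_arm(
  deltas=[
    {"translation": [0.025, 0.025, 0], "rot": [0, 0, 0.0025]},
    {"translation": [0.05, 0.05, 0], "rot": [0, 0, 0.005]},
    {"translation": [0.05, 0.05, 0], "rot": [0, 0, 0.005]},
  ],
)

```text
clock: 8.1
eef_pos: [523.3, 4.7, 194.2]
tcp_rot: [-3.141, -0.0, 1.525]
contact_force: [-3.4, 0.7, 0.2]
opening: -0.006
```

```bash
python3 - <<'E'
from h import *
import pickle
s=readout.sense();print(s['eef_pos'],s['tcp_rot'],s['contact_force'])
d={n:imaging.grab_frame(n) for n in ["scene","side","wrist"]}; pickle.dump(d,open("f2.pkl","wb"))
crop(d["scene"],175,170,140,110,5.5,"j_scene")
crop(d["wrist"],150,0,362,271,2.2,"j_wrist")
E
```

```text
[523.33049347   4.70480173 194.16506833] [-3.14148285e+00 -4.06445667e-05  1.52479073e+00] [-3.39203827  0.6610068   0.24312977]
```

View pics/j_scene.png

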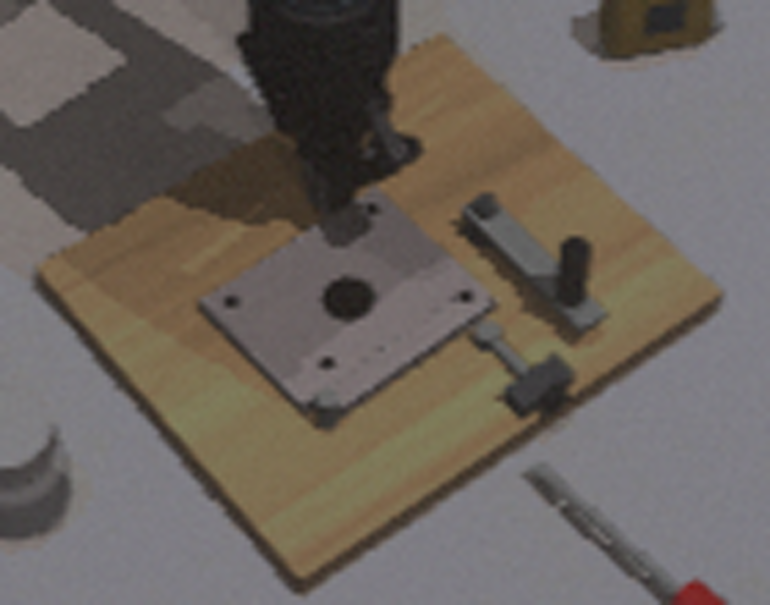

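View pics/j_wrist.png

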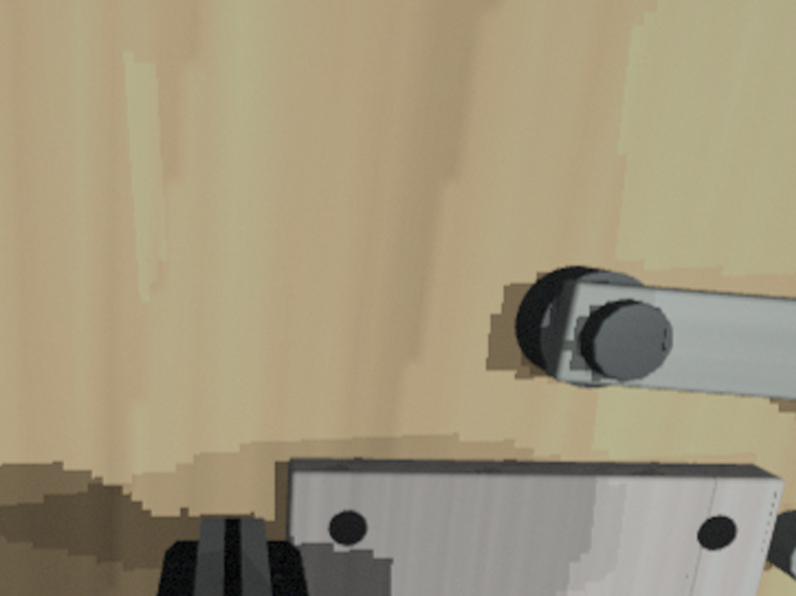

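The plate's far edge is now within a couple of millimetres of the nose. I'll continue in half-millimetre steps.

step_arm(
  deltas=[
    {"translation": [0.025, 0.025, 0], "rot": [0, 0, 0.0025]},
    {"translation": [0.05, 0.05, 0], "rot": [0, 0, 0.005]},
    {"translation": [0.05, 0.05, 0], "rot": [0, 0, 0.005]},
  ],
)

```text
clock: 8.62
eef_pos: [523.9, 5.2, 194.2]
tcp_rot: [-3.141, -0.0, 1.52]
contact_force: [-2.4, 2.1, 1.7]
opening: -0.001
```

step_arm(
  deltas=[
    {"translation": [0.025, 0.025, 0], "rot": [0, 0, 0.0025]},
    {"translation": [0.05, 0.05, 0], "rot": [0, 0, 0.005]},
    {"translation": [0.05, 0.05, 0], "rot": [0, 0, 0.005]},
  ],
)

```text
clock: 9.0
eef_pos: [524.5, 5.7, 194.2]
tcp_rot: [3.141, -0.0, 1.515]
contact_force: [-3.3, 0.7, 0.7]
opening: -0.0
```

step_arm(
  deltas=[
    {"translation": [0.025, 0.025, 0], "rot": [0, 0, 0.0025]},
    {"translation": [0.05, 0.05, 0], "rot": [0, 0, 0.005]},
    {"translation": [0.05, 0.05, 0], "rot": [0, 0, 0.005]},
  ],
)

```text
clock: 9.38
eef_pos: [525.0, 6.1, 194.2]
tcp_rot: [3.141, -0.0, 1.51]
contact_force: [-3.3, 1.3, 0.0]
opening: 0.001
```

step_arm(
  deltas=[
    {"translation": [0.02, 0.025, 0], "rot": [0, 0, 0.0025]},
    {"translation": [0.02, 0.025, 0], "rot": [0, 0, 0.0025]},
  ],
)

```text
clock: 9.62
eef_pos: [525.2, 6.3, 194.2]
tcp_rot: [3.142, 0.0, 1.507]
contact_force: [-3.3, 1.3, 0.4]
opening: -0.002
```

step_arm(
  deltas=[
    {"translation": [0.02, 0.025, 0], "rot": [0, 0, 0.0025]},
    {"translation": [0.02, 0.025, 0], "rot": [0, 0, 0.0025]},
  ],
)

```text
clock: 9.88
eef_pos: [525.5, 6.5, 194.2]
tcp_rot: [3.142, -0.0, 1.505]
contact_force: [-3.2, 1.7, 0.9]
opening: -0.0
```

step_arm(
  deltas=[
    {"translation": [0.02, 0.025, 0], "rot": [0, 0, 0.0025]},
    {"translation": [0.04, 0.05, 0], "rot": [0, 0, 0.005]},
    {"translation": [0.04, 0.05, 0], "rot": [0, 0, 0.005]},
  ],
)

```text
clock: 10.25
eef_pos: [526.0, 6.8, 194.2]
tcp_rot: [3.142, -0.0, 1.5]
contact_force: [-2.8, 1.5, 0.5]
opening: -0.001
```

step_arm(
  deltas=[
    {"translation": [0.02, 0.025, 0], "rot": [0, 0, 0.0025]},
    {"translation": [0.04, 0.05, 0], "rot": [0, 0, 0.005]},
    {"translation": [0.04, 0.05, 0], "rot": [0, 0, 0.005]},
  ],
)

```text
clock: 10.62
eef_pos: [526.5, 7.2, 194.2]
tcp_rot: [-3.142, -0.0, 1.495]
contact_force: [-4.0, 1.4, -0.1]
opening: -0.0
```

```bash
python3 - <<'E'
from h import *
import pickle
d={n:imaging.grab_frame(n) for n in ["scene","side","wrist"]}; pickle.dump(d,open("f3.pkl","wb"))
crop(d["scene"],195,190,90,65,8,"k_scene")
crop(d["side"],205,165,90,60,8,"k_side")
E
```

```text
(no output)
```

View pics/k_scene.png

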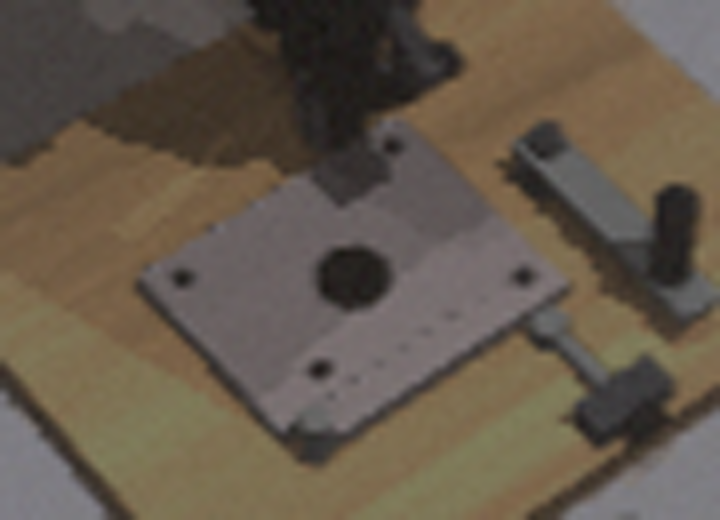

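View pics/k_side.png

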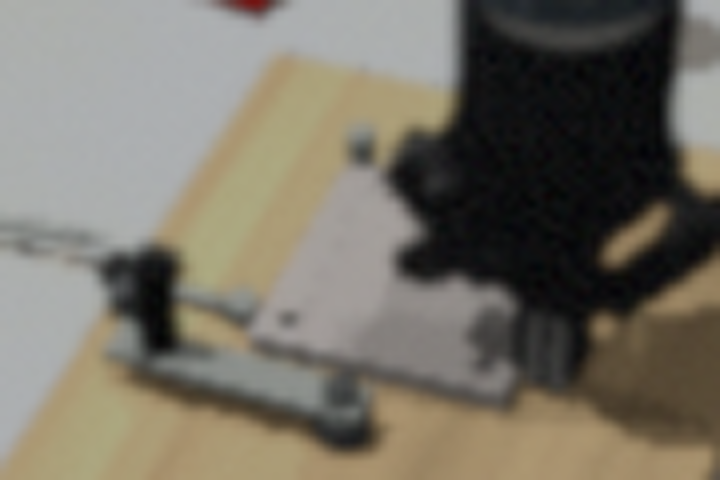

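step_arm(
  deltas=[
    {"translation": [0.02, 0.03, 0], "rot": [0, 0, 0.003]},
    {"translation": [0.02, 0.03, 0], "rot": [0, 0, 0.003]},
  ],
)

```text
clock: 11.02
eef_pos: [526.8, 7.4, 194.2]
tcp_rot: [-3.142, -0.0, 1.492]
contact_force: [-4.2, 1.5, 1.8]
opening: 0.003
```

step_arm(
  deltas=[
    {"translation": [0.02, 0.03, 0], "rot": [0, 0, 0.003]},
    {"translation": [0.02, 0.03, 0], "rot": [0, 0, 0.003]},
  ],
)

```text
clock: 11.28
eef_pos: [527.1, 7.6, 194.2]
tcp_rot: [-3.141, -0.0, 1.489]
contact_force: [-3.3, 2.3, 1.5]
opening: 0.001
```

step_arm(
  deltas=[
    {"translation": [0.02, 0.03, 0], "rot": [0, 0, 0.003]},
    {"translation": [0.02, 0.03, 0], "rot": [0, 0, 0.003]},
  ],
)

```text
clock: 11.52
eef_pos: [527.5, 7.8, 194.2]
tcp_rot: [3.142, -0.0, 1.486]
contact_force: [-3.5, 2.0, 1.1]
opening: -0.001
```

step_arm(
  deltas=[
    {"translation": [0.02, 0.03, 0], "rot": [0, 0, 0.003]},
    {"translation": [0.02, 0.03, 0], "rot": [0, 0, 0.003]},
  ],
)

```text
clock: 11.78
eef_pos: [527.8, 7.9, 194.2]
tcp_rot: [3.142, -0.0, 1.483]
contact_force: [-3.7, 0.7, 1.8]
opening: -0.001
```

step_arm(
  deltas=[
    {"translation": [0.02, 0.03, 0], "rot": [0, 0, 0.003]},
    {"translation": [0.02, 0.03, 0], "rot": [0, 0, 0.003]},
  ],
)

```text
clock: 12.02
eef_pos: [528.1, 8.0, 194.2]
tcp_rot: [3.142, 0.0, 1.48]
contact_force: [-3.8, 1.9, 0.7]
opening: 0.001
```

step_arm(
  deltas=[
    {"translation": [0.02, 0.03, 0], "rot": [0, 0, 0.003]},
    {"translation": [0.02, 0.03, 0], "rot": [0, 0, 0.003]},
  ],
)

```text
clock: 12.28
eef_pos: [528.3, 8.2, 194.1]
tcp_rot: [-3.141, 0.0, 1.477]
contact_force: [-4.0, 1.1, 1.3]
opening: 0.003
```

step_arm(
  deltas=[
    {"translation": [0.02, 0.03, 0], "rot": [0, 0, 0.003]},
    {"translation": [0.02, 0.03, 0], "rot": [0, 0, 0.003]},
  ],
)

```text
clock: 12.52
eef_pos: [528.4, 8.3, 194.1]
tcp_rot: [-3.141, 0.0, 1.474]
contact_force: [-6.2, 1.3, 2.2]
opening: -0.001
```

```bash
python3 - <<'E'
from h import *
import pickle
d={n:imaging.grab_frame(n) for n in ["scene","side","wrist"]}; pickle.dump(d,open("f4.pkl","wb"))
crop(d["scene"],195,190,90,65,8,"l_scene")
crop(d["wrist"],280,80,232,200,3,"l_wrist")
E
```

```text
(no output)
```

View pics/l_scene.png

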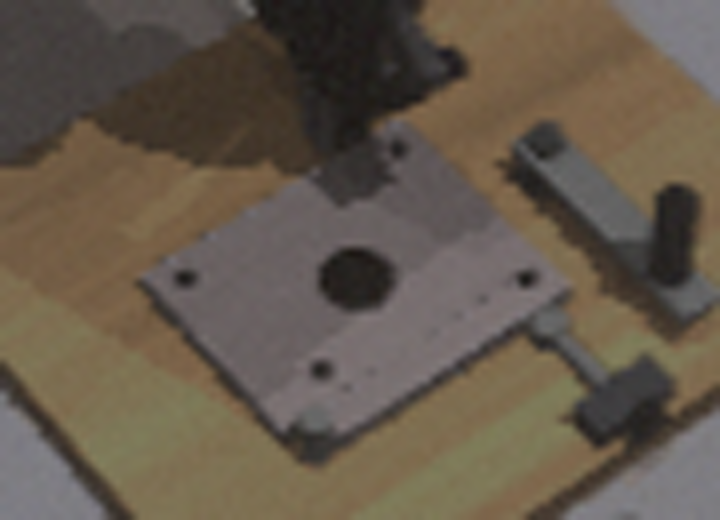

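View pics/l_wrist.png

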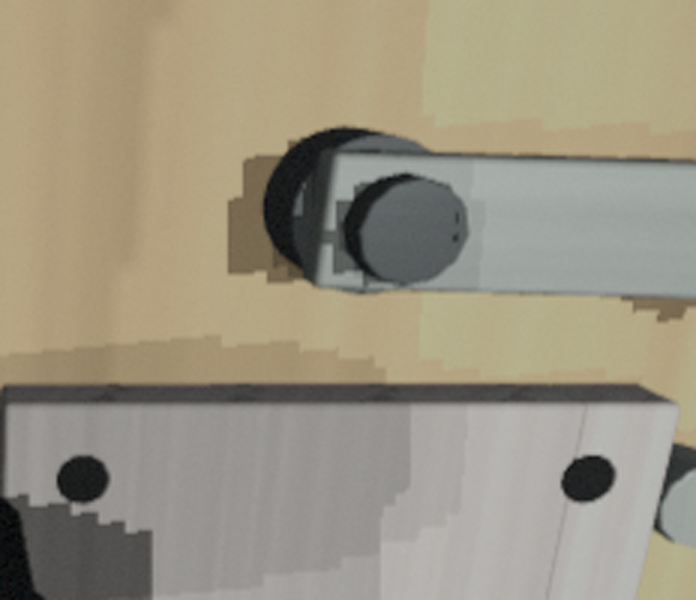

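The plate edge now meets the nose at (548,315), and the force jumped to about 6 N. I'll fit the plate pose before pressing.

```bash
python3 - <<'E'
from fit1 import *
s=readout.sense();print(s['eef_pos'],s['contact_force'])
U=lambda p:(195+(p[0]+.5)/8-.5,190+(p[1]+.5)/8-.5)
d=pickle.load(open("f4.pkl","rb")); crop(d["side"],205,165,90,60,8,"l_side")
q=plate([("scene",U((140,284)),(-92,-8,28)),("scene",U((571,290)),(8,112,28)),("scene",U((397,122)),(-92,112,28))],"f4.pkl")
print("tool in plate",R(-q[2])@(s["eef_pos"][:2]-q[:2]), s["tcp_rot"][2]-np.pi/2-q[2])
w=d["wrist"]
E
```

```text
[528.42852505   8.30158875 194.11245362] [-4.97778373  0.66416518  1.81422714]
plate [ 6.24701083e+02 -9.38649098e+01 -7.91595030e-02] rel ang 0.013638295935159694 origin rel peg (board) [ 0.31218023 -2.54934976]
[[-0.36, 0.08], [0.24, -0.0], [0.11, -0.12]]
tool in plate [-104.050088     94.23363514] -0.017833912137598232
```

View pics/l_side.png

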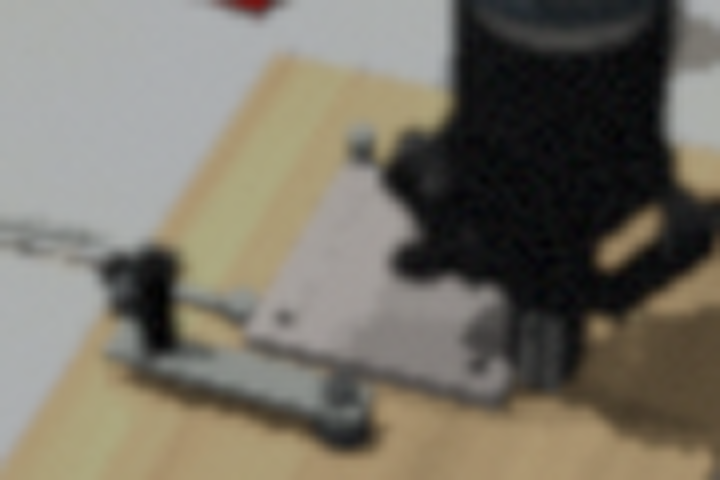

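step_arm(
  deltas=[
    {"translation": [0, 0, 0], "rot": [0, 0, -0.012]},
    {"translation": [0, 0, 0], "rot": [0, 0, -0.025]},
    {"translation": [0, 0, 0], "rot": [0, 0, -0.025]},
  ],
)

```text
clock: 13.05
eef_pos: [528.4, 8.2, 194.1]
tcp_rot: [-3.141, 0.0, 1.499]
contact_force: [-5.2, 0.2, 1.1]
opening: -0.003
```

step_arm(
  deltas=[
    {"translation": [0, 0.03, 0], "rot": [0, 0, 0]},
    {"translation": [0, 0.03, 0], "rot": [0, 0, 0]},
  ],
)

```text
clock: 13.3
eef_pos: [528.6, 8.2, 194.1]
tcp_rot: [-3.14, 0.0, 1.499]
contact_force: [-6.9, -1.1, 3.1]
opening: -0.003
```

step_arm(
  deltas=[
    {"translation": [0, 0.03, 0], "rot": [0, 0, 0]},
    {"translation": [0, 0.03, 0], "rot": [0, 0, 0]},
  ],
)

```text
clock: 13.55
eef_pos: [528.7, 8.1, 194.1]
tcp_rot: [-3.14, 0.0, 1.499]
contact_force: [-7.0, 0.1, 3.3]
opening: -0.003
```

step_arm(
  deltas=[
    {"translation": [0, 0.03, 0], "rot": [0, 0, 0]},
    {"translation": [0, 0.03, 0], "rot": [0, 0, 0]},
  ],
)

```text
clock: 13.8
eef_pos: [528.8, 8.1, 194.0]
tcp_rot: [-3.139, 0.0, 1.499]
contact_force: [-7.5, -0.4, 4.6]
opening: -0.0
```

step_arm(
  deltas=[
    {"translation": [0, 0.02, 0], "rot": [0, 0, 0]},
    {"translation": [0, 0.02, 0], "rot": [0, 0, 0]},
  ],
)

```text
clock: 14.05
eef_pos: [528.9, 8.2, 194.0]
tcp_rot: [-3.139, 0.0, 1.499]
contact_force: [-8.8, 0.1, 4.4]
opening: -0.002
```

That gives about 9 N level and about 10 N in total, so I'll hold there.

step_arm(
  deltas=[
    {"translation": [0, 0, 0], "rot": [0, 0, 0]},
    {"translation": [0, 0, 0], "rot": [0, 0, 0]},
    {"translation": [0, 0, 0], "rot": [0, 0, 0]},
    {"translation": [0, 0, 0], "rot": [0, 0, 0]},
    {"translation": [0, 0, 0], "rot": [0, 0, 0]},
    {"translation": [0, 0, 0], "rot": [0, 0, 0]},
    {"translation": [0, 0, 0], "rot": [0, 0, 0]},
    {"translation": [0, 0, 0], "rot": [0, 0, 0]},
  ],
)

```text
clock: 15.05
eef_pos: [528.9, 8.1, 194.0]
tcp_rot: [-3.139, 0.0, 1.499]
contact_force: [-8.2, 0.9, 5.6]
opening: -0.003
```

step_arm(
  deltas=[
    {"translation": [0, 0, 0], "rot": [0, 0, 0]},
    {"translation": [0, 0, 0], "rot": [0, 0, 0]},
    {"translation": [0, 0, 0], "rot": [0, 0, 0]},
    {"translation": [0, 0, 0], "rot": [0, 0, 0]},
    {"translation": [0, 0, 0], "rot": [0, 0, 0]},
    {"translation": [0, 0, 0], "rot": [0, 0, 0]},
    {"translation": [0, 0, 0], "rot": [0, 0, 0]},
    {"translation": [0, 0, 0], "rot": [0, 0, 0]},
  ],
)

```text
clock: 16.05
eef_pos: [528.9, 8.1, 194.0]
tcp_rot: [-3.139, 0.0, 1.499]
contact_force: [-8.6, -0.4, 5.1]
opening: -0.003
```

```bash
python3 - <<'E'
from fit1 import *
s=readout.sense();print(s['eef_pos'],s['contact_force'])
d={n:imaging.grab_frame(n) for n in ["scene","side","wrist"]}; pickle.dump(d,open("f5.pkl","wb"))
crop(d["scene"],195,190,90,65,8,"m_scene")
crop(d["side"],205,165,90,60,8,"m_side")
E
```

```text
[528.88607094   8.14243449 194.01930888] [-8.6442828  -0.41079723  5.11957034]
```

View pics/m_scene.png

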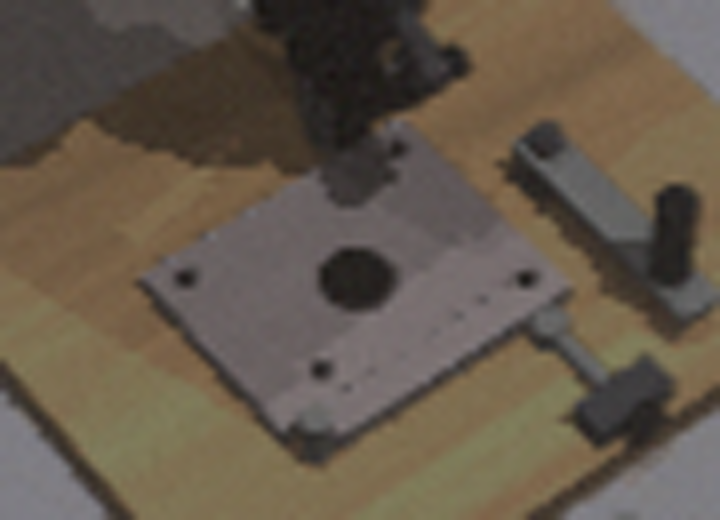

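View pics/m_side.png

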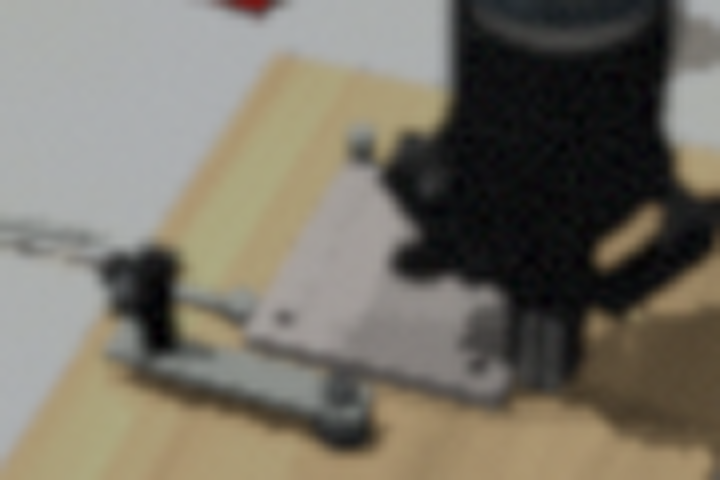

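```bash
python3 - <<'E'
from fit1 import *
U=lambda p:(195+(p[0]+.5)/8-.5,190+(p[1]+.5)/8-.5)
V=lambda p:(205+(p[0]+.5)/8-.5,165+(p[1]+.5)/8-.5)
q=plate([("scene",U((140,282)),(-92,-8,28)),("scene",U((571,290)),(8,112,28)),("scene",U((400,122)),(-92,112,28)),("side",V((245,338)),(8,112,28)),("side",V((505,400)),(-92,112,28))],"f5.pkl")
d=F.d
# differential check: peg top vs plate corners per camera
print("scene peg", proj(d["scene"],[*peg,40]),"obs",U((313,415)))
print("side peg", proj(d["side"],[*peg,40]),"obs",V((361,130)))
E
```

```text
plate [ 6.23747015e+02 -9.19278208e+01 -7.54769520e-02] rel ang 0.017320846946793853 origin rel peg (board) [-0.81728193 -0.70900373]
[[-0.15, -0.18], [0.39, -0.67], [-0.19, -0.67], [-0.13, -0.74], [-0.4, -0.92]]
scene peg [[234.1829408  241.68001529]] obs (233.6875, 241.4375)
side peg [[249.84054929 181.13387098]] obs (249.6875, 180.8125)
```

The plate is seated: its origin is within about 1 mm of the peg, at 0.017 rad. I'll hold a little longer, then back straight off and rise.

step_arm(
  deltas=[
    {"translation": [0, 0, 0], "rot": [0, 0, 0]},
    {"translation": [0, 0, 0], "rot": [0, 0, 0]},
    {"translation": [0, 0, 0], "rot": [0, 0, 0]},
    {"translation": [0, 0, 0], "rot": [0, 0, 0]},
    {"translation": [0, 0, 0], "rot": [0, 0, 0]},
    {"translation": [0, 0, 0], "rot": [0, 0, 0]},
  ],
)

```text
clock: 16.95
eef_pos: [528.9, 8.2, 194.0]
tcp_rot: [-3.139, 0.0, 1.499]
contact_force: [-8.3, -0.0, 4.3]
opening: 0.004
```

step_arm(
  deltas=[
    {"translation": [0, -0.1, 0], "rot": [0, 0, 0]},
    {"translation": [0, -0.25, 0], "rot": [0, 0, 0]},
    {"translation": [0, -0.6, 0], "rot": [0, 0, 0]},
    {"translation": [0, -1.4, 0], "rot": [0, 0, 0]},
    {"translation": [0, -2.5, 0], "rot": [0, 0, 0]},
    {"translation": [0, -2.5, 0], "rot": [0, 0, 0]},
    {"translation": [0, -2.5, -4], "rot": [0, 0, 0]},
    {"translation": [0, -2.5, -9], "rot": [0, 0, 0]},
  ],
)

```text
clock: 17.95
eef_pos: [504.5, 10.1, 284.5]
tcp_rot: [-3.14, 0.0, 1.499]
contact_force: [0.9, -0.6, -0.0]
opening: -0.001
```

```bash
python3 - <<'E'
from fit1 import *
s=readout.sense();print(s['eef_pos'],s['tcp_rot'],s['contact_force'])
d={n:imaging.grab_frame(n) for n in ["scene","side","wrist"]}; pickle.dump(d,open("f6.pkl","wb"))
crop(d["scene"],195,190,90,65,8,"n_scene")
crop(d["wrist"],200,40,312,260,2.4,"n_wrist")
E
```

```text
[504.54694376  10.12838373 284.47051281] [-3.13951239e+00  1.89063820e-04  1.49883143e+00] [ 0.8641935  -0.64712667 -0.00232024]
```

View pics/n_scene.png

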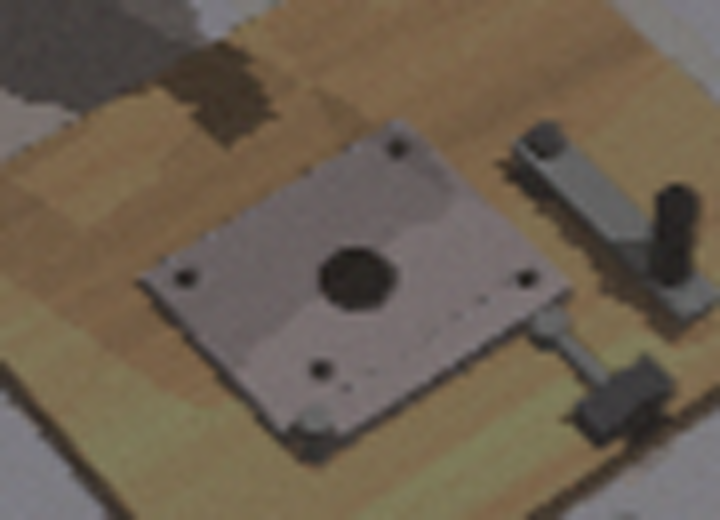

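View pics/n_wrist.png

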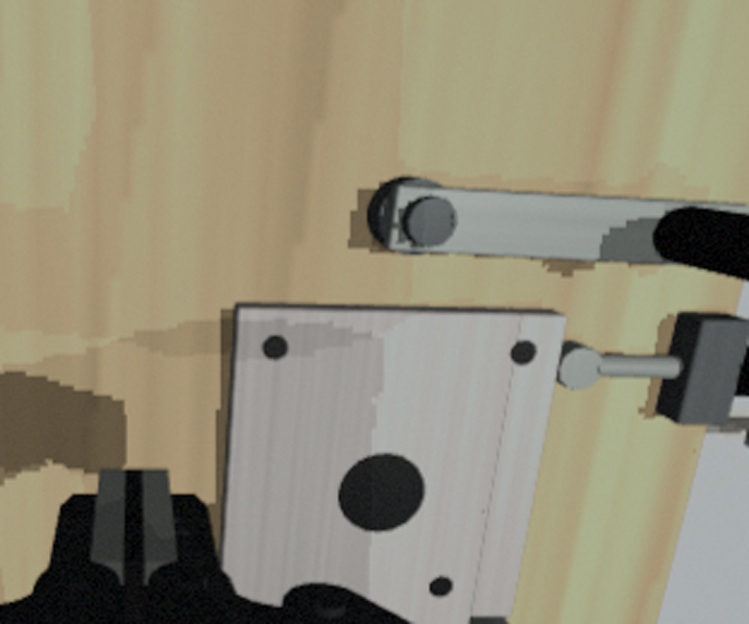

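The plate stays on its stop. Next is the keeper: I'll bring the closed fingers to the far (+y) side of the knob.

```bash
python3 go.py 666.3 72 284 1.447
```

```text
t [7.32, 15.54, 0.36] r [0.006, -0.001, 0.052]
```

step_arm(
  deltas=[
    {"translation": [2.4, 5, 0], "rot": [0, 0, 0.02]},
    {"translation": [4.8, 10, 0], "rot": [0, 0, 0.05]},
    {"translation": [7.3, 15.5, 0], "rot": [0, 0, 0.05]},
    {"translation": [7.3, 15.5, 0], "rot": [0, 0, 0.05]},
    {"translation": [7.3, 15.5, 3.5], "rot": [0, 0, 0.05]},
    {"translation": [7.3, 15.5, 6.4], "rot": [0, 0, 0.05]},
    {"translation": [7.3, 15.5, 6.4], "rot": [0, 0, 0.05]},
  ],
)

```text
clock: 18.98
eef_pos: [662.6, 71.3, 216.9]
tcp_rot: [-3.135, 0.002, 1.449]
contact_force: [-0.9, 1.0, 0.3]
opening: 0.0
```

```bash
python3 - <<'E'
from fit1 import *
s=readout.sense();print(s['eef_pos'],s['tcp_rot'],s['contact_force'])
d={n:imaging.grab_frame(n) for n in ["scene","side","wrist"]}; pickle.dump(d,open("f7.pkl","wb"))
crop(d["scene"],195,170,110,85,7,"o_scene")
cv=__import__("cv2"); cv.imwrite("pics/o_wrist.png",d["wrist"]["image"][:,:,::-1])
E
```

```text
[662.57224067  71.34510256 216.8562069 ] [-3.13508669e+00  1.53563327e-03  1.44866594e+00] [-0.90561989  1.0399005   0.34116707]
```

View pics/o_scene.png

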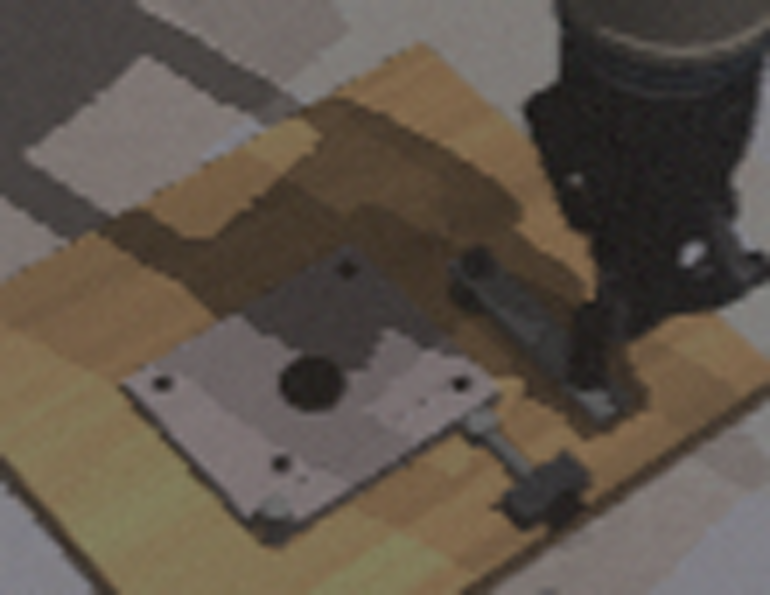

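View pics/o_wrist.png

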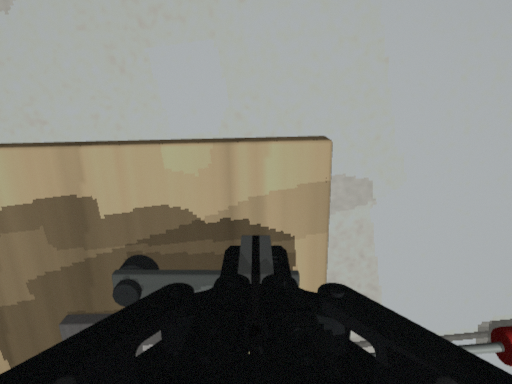

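step_arm(
  deltas=[
    {"translation": [-0.4, 0.4, -0.2], "rot": [0, 0, 0]},
    {"translation": [-0.85, 0.4, -0.2], "rot": [0, 0, 0]},
    {"translation": [-1.58, 0.56, -0.2], "rot": [0, 0, 0.1]},
    {"translation": [-2.32, 0.64, -0.2], "rot": [0, 0, 0.2]},
    {"translation": [-3.06, 0.65, -0.2], "rot": [0, 0, 0.3]},
    {"translation": [-3.8, 0.58, -0.2], "rot": [0, 0, 0.4]},
    {"translation": [-4.53, 0.44, -0.2], "rot": [0, 0, 0.5]},
    {"translation": [-4.53, 0.44, -0.2], "rot": [0, 0, 0.5]},
  ],
)

```text
clock: 20.12
eef_pos: [663.7, 25.7, 222.8]
tcp_rot: [3.141, -0.001, 0.949]
contact_force: [0.7, -0.1, 0.2]
opening: 0.001
```

```bash
python3 - <<'E'
from fit1 import *
s=readout.sense();print(s['eef_pos'],s['tcp_rot'],s['contact_force'])
rel=s['eef_pos'][:2]-np.array([591.8,52.4]); b=s['tcp_rot'][2]-np.pi/2; print("bar frame",R(-b)@rel,b)
d={n:imaging.grab_frame(n) for n in ["scene","side","wrist"]}; pickle.dump(d,open("f8.pkl","wb"))
crop(d["scene"],195,170,110,85,7,"p_scene")
crop(d["side"],195,165,100,75,7,"p_side")
E
```

```text
[663.70384943  25.69023476 222.84235974] [ 3.14081929e+00 -5.22014000e-04  9.48786514e-01] [ 0.74695805 -0.06045731  0.19162881]
bar frame [73.99988025 20.18892878] -0.6220098129030405
```

View pics/p_scene.png

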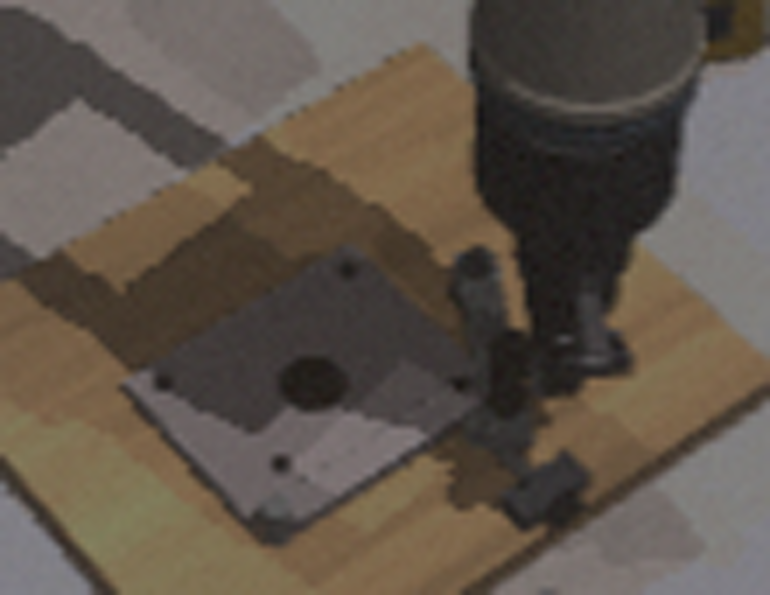

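View pics/p_side.png

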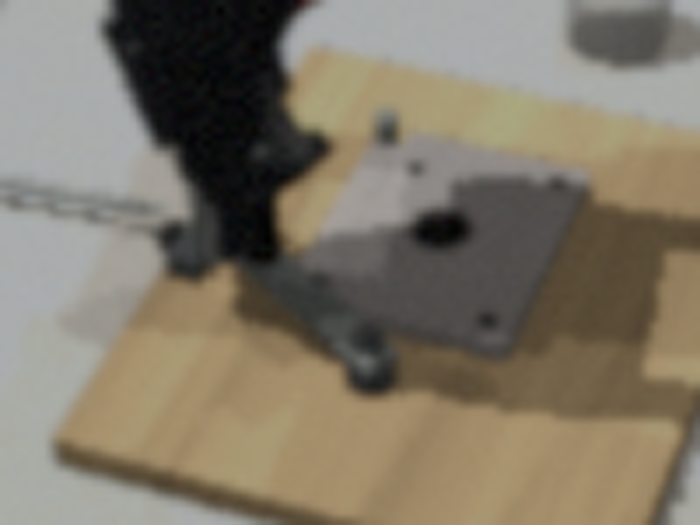

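step_arm(
  deltas=[
    {"translation": [-0.85, -0.05, 0], "rot": [0, 0, 0.1]},
    {"translation": [-1.59, 0, 0], "rot": [0, 0, 0.2]},
    {"translation": [-2.33, 0, 0], "rot": [0, 0, 0.3]},
    {"translation": [-3.07, -0.03, 0], "rot": [0, 0, 0.4]},
    {"translation": [-3.8, -0.17, 0], "rot": [0, 0, 0.5]},
    {"translation": [-4.52, -0.39, 0], "rot": [0, 0, 0.6]},
    {"translation": [-4.52, -0.39, 0], "rot": [0, 0, 0.6]},
  ],
)

```text
clock: 21.15
eef_pos: [633.9, -8.2, 222.3]
tcp_rot: [3.142, 0.0, 0.351]
contact_force: [0.3, 0.3, -0.4]
opening: -0.0
```

```bash
python3 - <<'E'
from fit1 import *
s=readout.sense();print(s['eef_pos'],s['tcp_rot'],s['contact_force'])
rel=s['eef_pos'][:2]-np.array([591.8,52.4]); b=s['tcp_rot'][2]-np.pi/2; print("bar frame",R(-b)@rel,b)
d={n:imaging.grab_frame(n) for n in ["scene","side"]}
crop(d["scene"],195,170,110,85,7,"q_scene")
E
```

```text
[633.94857206  -8.17934555 222.25302861] [3.14158316e+00 1.57494896e-04 3.50554783e-01] [ 0.30834169  0.32508203 -0.38924191]
bar frame [71.36966754 18.78110192] -1.2202415436795997
```

View pics/q_scene.png

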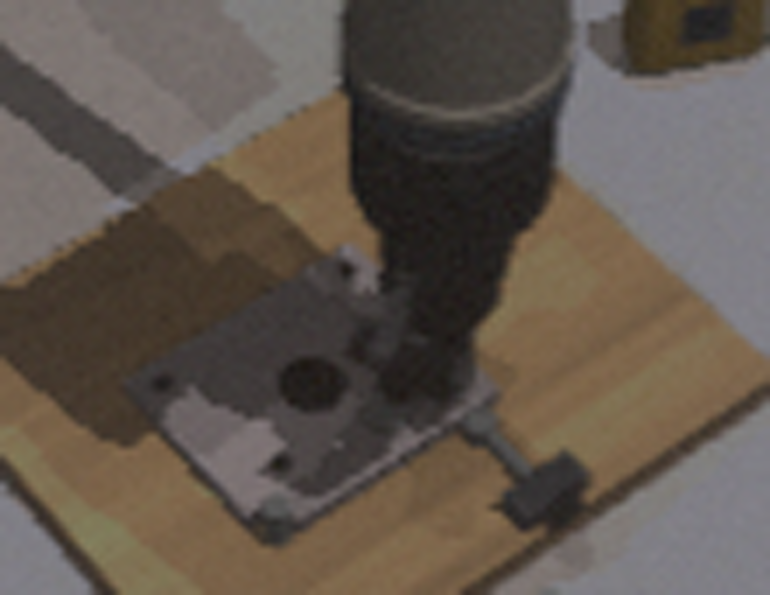

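step_arm(
  deltas=[
    {"translation": [-0.71, 0.15, 0], "rot": [0, 0, 0.1]},
    {"translation": [-1.45, 0.25, 0], "rot": [0, 0, 0.2]},
    {"translation": [-2.19, 0.28, 0], "rot": [0, 0, 0.3]},
    {"translation": [-2.64, 0.27, 0], "rot": [0, 0, 0.36]},
    {"translation": [-2.64, 0.27, 0], "rot": [0, 0, 0.36]},
  ],
)

```text
clock: 21.88
eef_pos: [610.3, -19.6, 222.2]
tcp_rot: [3.142, 0.0, -0.009]
contact_force: [-0.1, 0.2, -1.0]
opening: 0.0
```

```bash
python3 - <<'E'
from fit1 import *
s=readout.sense();print(s['eef_pos'],s['tcp_rot'],s['contact_force'])
rel=s['eef_pos'][:2]-np.array([591.8,52.4]); b=s['tcp_rot'][2]-np.pi/2; print("bar frame",R(-b)@rel,b)
E
```

```text
[610.25677614 -19.61399521 222.2120272 ] [ 3.14154186e+00  4.96450359e-05 -8.84594638e-03] [-0.10954179  0.22928924 -1.00618989]
bar frame [71.84791213 19.09307765] -1.5796422731702529
```

step_arm(
  deltas=[
    {"translation": [-0.15, 0, 0], "rot": [0, 0, 0.02]},
    {"translation": [-0.3, 0, 0], "rot": [0, 0, 0.04]},
    {"translation": [-0.45, 0, 0], "rot": [0, 0, 0.06]},
  ],
)

```text
clock: 22.25
eef_pos: [605.8, -19.8, 222.3]
tcp_rot: [3.141, -0.0, -0.072]
contact_force: [3.2, -1.5, -0.8]
opening: -0.001
```

step_arm(
  deltas=[
    {"translation": [-0.1, 0, 0], "rot": [0, 0, 0.015]},
    {"translation": [-0.2, 0, 0], "rot": [0, 0, 0.025]},
  ],
)

```text
clock: 22.5
eef_pos: [604.8, -19.8, 222.5]
tcp_rot: [3.141, -0.004, -0.097]
contact_force: [10.5, -4.6, -6.1]
opening: 0.0
```

step_arm(
  deltas=[
    {"translation": [-0.1, 0, 0], "rot": [0, 0, 0]},
    {"translation": [-0.1, 0, 0], "rot": [0, 0, 0]},
  ],
)

```text
clock: 22.75
eef_pos: [604.4, -19.8, 222.5]
tcp_rot: [3.141, -0.005, -0.096]
contact_force: [10.3, -3.7, -7.6]
opening: 0.001
```

End stop met: about 11 N, with the knob where it should be at closed. I'll back off, rise and look.

step_arm(
  deltas=[
    {"translation": [0.2, 0, 0], "rot": [0, 0, 0]},
    {"translation": [0.8, 0, 0], "rot": [0, 0, 0]},
    {"translation": [2, 0, 0], "rot": [0, 0, 0]},
    {"translation": [2.5, 0, -1], "rot": [0, 0, 0]},
    {"translation": [2.5, 0, -6], "rot": [0, 0, 0]},
    {"translation": [2.5, 0, -12], "rot": [0, 0, 0]},
    {"translation": [2.5, 0, -17], "rot": [0, 0, 0]},
    {"translation": [2.5, 0, -22], "rot": [0, 0, 0]},
  ],
)

```text
clock: 23.75
eef_pos: [627.4, -21.8, 444.9]
tcp_rot: [-3.141, -0.001, -0.096]
contact_force: [-0.5, -0.1, 0.0]
opening: 0.001
```

step_arm(
  deltas=[
    {"translation": [0, 5, 0], "rot": [0, 0, 0]},
    {"translation": [0, 10, 0], "rot": [0, 0, 0]},
    {"translation": [-3, 15, 0], "rot": [0, 0, 0]},
    {"translation": [-6, 18, 0], "rot": [0, 0, 0]},
    {"translation": [-6, 18, 0], "rot": [0, 0, 0]},
    {"translation": [-6, 18, 0], "rot": [0, 0, 0]},
  ],
)

```text
clock: 24.5
eef_pos: [550.9, -195.1, 442.9]
tcp_rot: [-3.141, -0.001, -0.097]
contact_force: [0.1, 1.0, 0.3]
opening: -0.003
```

```bash
python3 - <<'E'
from fit1 import *
s=readout.sense();print(s['eef_pos'],s['contact_force'],abs(s['qvel']).max())
d={n:imaging.grab_frame(n) for n in ["scene","side"]}; pickle.dump(d,open("f9.pkl","wb"))
crop(d["scene"],195,190,90,65,8,"r_scene")
crop(d["side"],195,165,125,90,6,"r_side")
E
```

```text
[ 550.90220289 -195.12458941  442.87160565] [0.10678067 0.98706955 0.33621169] 0.018598133557270337
```

View pics/r_scene.png

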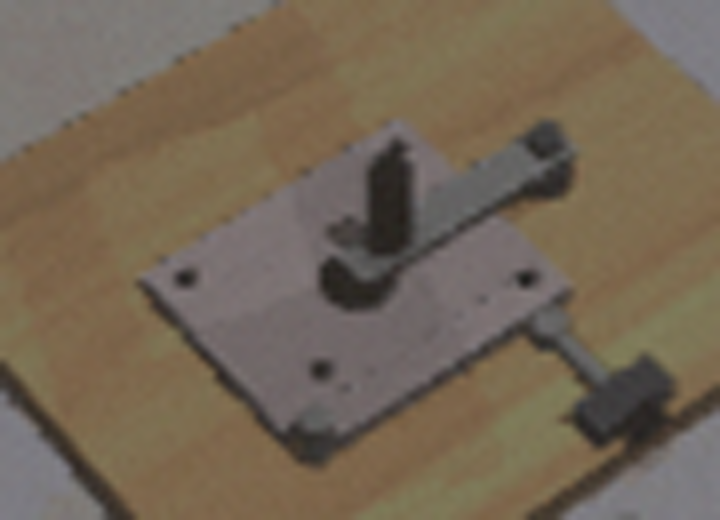

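View pics/r_side.png

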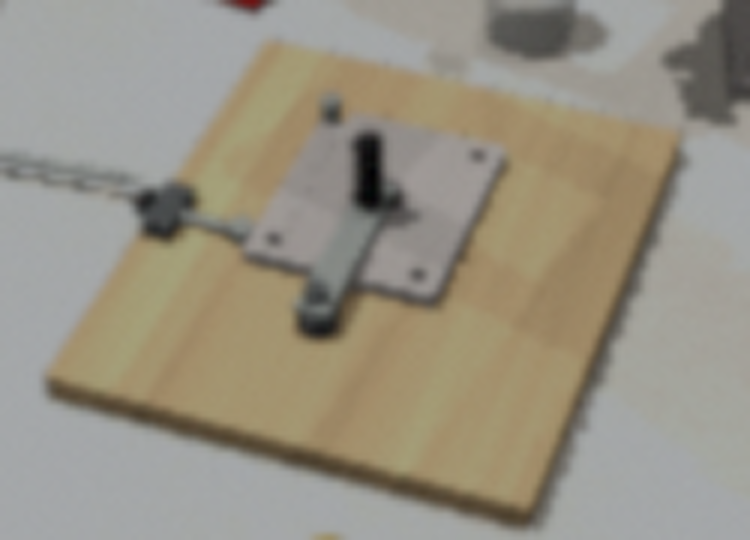

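The bar lies across the plate and the plate is on the nose. Final measurements before handing in:

```bash
python3 - <<'E'
from fit1 import *
U=lambda p:(195+(p[0]+.5)/8-.5,190+(p[1]+.5)/8-.5)
q=plate([("scene",U((140,282)),(-92,-8,28)),("scene",U((571,290)),(8,112,28)),("scene",U((400,122)),(-92,112,28)),("side",D((243,257)),(8,112,28)),("side",D((437,300)),(-92,112,28)),("side",D((505,152)),(-92,-8,28))],"f9.pkl")
k=F.tri([("scene",U((391,151))),("side",D((368,137)))]); pv=x[:2]+R(x[2])@[10,65]; v=R(-x[2])@(k[:2]-pv)
print("knob",k,np.hypot(*v),"keeper",np.arctan2(v[1],v[0])+np.pi/2)
E
```

```text
plate [ 6.23355069e+02 -9.13367508e+01 -7.94401595e-02] rel ang 0.013357639392910667 origin rel peg (board) [-1.26231302 -0.1567964 ]
[[0.02, -0.44], [0.53, -0.76], [0.05, -0.82], [-0.09, -1.23], [-0.23, -0.73], [0.09, -1.21]]
knob [584.18404698 -16.28449686  83.63635588] 69.0680008304534 keeper -0.017657273888242786
```

Plate and keeper are both where they should be, and the robot is clear of everything. Handing in.

```bash
python3 -c "
from rig import ticket;print(ticket.sign_off())"
```

```text
the job is handed in; nothing more can be done
None
```

I set the plate on its stop, held it there, closed the keeper bar, and handed the job in at about 25 s. Sign-off reports no verdict, so I can only go by my own checks.

- **Pressing home:** I turned the plate about the peg until it met the nose. I then held it level along board +x for about 2.9 s. The force read about 8.5 N forward, plus 4–5 N vertical that I put down to friction, about 10 N in total. No reading during the push passed 11 N.
- **Keeper:** I backed off and swung the bar by its knob until it met its end stop at about 11–13 N on the tool. Then I let go and moved clear.
- **Last checks by camera:**
  - The plate is turned 0.013 rad from the board.
  - Its origin is about (−1.3, −0.2) mm from the peg, with calibration good to about 2 mm.
  - The keeper is at about −0.02 rad.
  - The contact force on the tool is near zero.
- **Disagreements:**
  - The camera predicted the nose a few millimetres nearer than I felt it. I relied on the force.
  - The final camera estimate put the knob 69 mm from the pivot (should be 72) and its top at 84 mm (should be 78.5).
  - One fit from the scene camera alone, made when the plate first met the nose, put the plate's origin at −2.5 mm in y. The fits from both cameras after that did not repeat it.
- **Not measured:** I did not measure the screwdriver, tape or jar again at the end; the fingers did not go near them.

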